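# Pack the two-tier sample carrier

### The job

Pack the open grey sample carrier in layers: first stand the amber bottle in the round green nest and set the tube box in the rectangular blue nest, then lay the white divider plate flat on the ledges at both ends of the carrier, over them, handle up. Last, set the light-blue cold brick flat on the divider centred over the nest that holds the tube box, and the white temperature logger flat on the divider centred over the nest that holds the bottle, one on each side of the handle. Keep the bottle and the tube box upright all the time, leave the pipette and the tube rack where they are, and leave everything released and at rest.

Things in the scene. Friction and masses are not known exactly. Their poses are not given: they have to be found in the camera images.
- carrier: Open light-grey carrier, fixed; sizes in mm: outside 280 (own x) x 180 (y), walls 5, floor 4 thick. Origin: centre of its underside, z up. End walls (x=+-140) 107 high; side walls 50 high, but 86 at the corners (last 40 of each end). Inside 270 x 170. Along each end wall runs a ledge, |x| 115 to 135, its top 68 above the origin, for the divider plate. On its floor lie two nests, either way round.
- nest_round: Green insert on the carrier floor: base plate 106 (own x) x 160 (y) x 3 mm, with a round rim in its centre, inside diameter 68, outside 80, top 13 above the origin. Origin: centre of its underside, 4 above the carrier's origin; axes parallel to the carrier's. It lies 59 from the carrier's centre along the carrier's +x or -x. The bottle stands inside the rim.
- nest_rect: Blue insert on the carrier floor: base plate 106 (own x) x 160 (y) x 3 mm, with a rectangular rim in its centre, inside 92 (own x) x 68 (y), 6 thick, top 13 above the origin. Origin: centre of its underside, 4 above the carrier's origin; axes parallel to the carrier's. It lies 59 from the carrier's centre, opposite the round nest. The tube box sits inside the rim, long side along x.
- bottle_center (a point): Small upright amber bottle with a plain white label band and a cap, diameter 52 mm for its lowest 42 mm, white cap 34 wide on top, height 56 mm in all, about 0.12 kg. The point is on its axis half-way up (28 above its underside), z up.
- tube_box_center (a point): Box of sample tubes: blue lower part, clear lid with rows of red, yellow and green tube caps showing through; 76 (own x) x 52 (own y) x 55 mm high, rigid, lid fixed, about 0.11 kg. The point is its centre, 27.5 above its underside.
- divider_grip (a point): Loose white plate, 254 (own x) x 150 (y) x 4 mm, 0.16 kg, flat on the bench, with an orange handle in its middle: a level bar 10 (own x) x 60 (y) x 14 high on two posts. The point: centre of that bar, 36 above the plate's underside; axes are the plate's. Seated on the ledges, long side along the carrier's x, it is 104 above the carrier's origin, with 8 play at each end and 10 at each side.
- cold_brick_center (a point): Hard-shell freezer brick, light blue with three ribs and a white filler plug on top, 80 (own x) x 58 (own y) x 42 mm high, about 0.2 kg. The point is its centre, 21 above its underside.
- logger_center (a point): Temperature logger, white case with a grey waist band, a dark display and two small buttons on top, 72 (own x) x 50 (own y) x 38 mm high, about 0.09 kg. The point is its centre, 19 above its underside.
- pipette_mid (a point): Bystander: dark-blue and white pipette lying on the bench beyond the work, about 255 mm long (own x), 29 mm high. The point is near its middle. Leave it alone.
- tube_rack_center (a point): Bystander: cream tube rack with small caps, 70 (own x) x 200 (own y) x 56 mm high, beyond the work. The point is its centre, 23 above the bench. Leave it alone.
There are look-alikes about, which are no part of the job. There is more than one size of the part that bears cold_brick_center; the job needs the largest.

How it is judged:
By the outcome, as a careful person would: the job done as asked, in the order asked, and still so for the second after the job is handed in, with the robot touching nothing.
It also fails if it takes over 141 s, if anything falls off the work surface, if the arm or the gripper's body presses on something with over 40 N, if the wrist force passes 120 N, or if a joint passes its speed limit or range.

### The arm

A 6-joint arm with a two-finger parallel gripper is mounted at the origin on the work surface. World frame = base frame: x ahead of the robot, y to its left, z up, the work surface at z = 0. Lengths are in m, angles in rad, forces in N, time in s.
With the tool pointing down it reaches from about 0.35 to 0.775 m from the base axis. Payload 7.3 kg.
Tool frame: the origin (TCP) lies at the very end of the fingers, on their centre line; the grasp point (between the pads) lies 19 mm behind it; x points along the fingers, y is the direction in which the jaws open and shut, and the axes are right-handed (so a half turn about x gives the same grasp; the last joint's range is limited). The gripper opens to 92 mm and grips with 3 to 60 N. Pads are 19 mm wide; open, the fingers measure 130 mm over their backs; the gripper's body (75 mm by 190 mm) begins 47 mm behind the grasp point.
Start: joints at [0.977, 0.342, 1.524, -0, 1.275, -0.146], TCP at [0.227, 0.473, 0.227] pointing down, gripper open.
Joint ranges: [-2.53, 2.53], [-0.77, 2.02], [0.04, 2.7], [-1, 4.14], [0.28, 2.66], [-3.11, 3.11]. Speed limits (rad/s): [2.57, 2.57, 3.14, 3.14, 3.14, 3.14].

### API

Orientations are given as [roll, pitch, yaw] about the fixed x, y, z axes, in that order (R = Rz(yaw) Ry(pitch) Rx(roll)).
In Python, from cell import robot gives the robot as it stands.
- The arm moves only by the tool play_rows, never from a script. Its argument "moves" is a list that holds one entry, the list of rows, each a list of 5 numbers: the shift along the tool's x, y, z in m, then the turn about the tool's x in degrees, then the opening, from -1 (shut) to 1 (fully open), so that 0 is half open. A call has exactly 10 rows; each row shifts and turns the pose as measured when the row begins, along the tool's axes as they then stand; what a row does not reach is not made up. A row lasts 1/10 s, in which the tool goes at most 50 mm and 8.59 degrees, less where a joint would pass 70% of its speed; a pose out of reach is approached as far as the arm can. A call with a gripper value outside its range is refused whole. The fingers move at their own pace and stop on an object; "grip_force" is the grip in N (left out, the last holds). Time passes only in rows, so rows that do not move let the fingers close, or fill a call up. It gives the time, the measured TCP pose, the force and the opening at its end, in the units of the state.
- robot.observe(): the state, without advancing time (a new reading comes with each control period).
- robot.read_camera(name): name is "side" or "top" or "wrist"; returns the picture (384x512x3 uint8, red, green, blue); there is no depth.
- robot.get_calibration(name): a dict with "mtx" (3x3 intrinsics, pixels), "view" (4x4, takes a point from world to camera coordinates). Camera axes: x right, y up, looking along -z (the intrinsics and any distortion apply to the point x, -y, -z); pixel columns grow to the right and rows downward; lengths in m; the calibration is good to about 2 mm. A picture is of the moment at which its call begins: read the wrist's pose just before it. get_calibration takes no time and is no camera call; for the wrist camera it gives the pose at the moment of the call.
- robot.hand_in(): hands the job in, once; it reports no verdict.
Trained networks look in the newest picture that a camera, given by its name, has taken for a name from the list of things; names that differ only in an ending like _2 or _b are one class to them, and where a whole thing is asked for, a point or a joint stands for the part that bears it (a point fixed in the world has none). Each returns a list of dicts, best first, with "score" (0 to 1); they miss things now and then, are a little off and sometimes report something else, mostly with a low value. They report only what shows in the picture. A call takes as long as a camera call. They do not tell look-alikes from the thing itself.
- robot.spot_in(camera, label): "point" ([column, row] in pixels, amid what is visible of it).
The state is a dict: "time": time; "qpos": joint angles; "qvel": joint speeds; "joint_efforts": joint torques, N m; "tool_pos": TCP position; "tool_rot": TCP orientation; "contact_force": force on the tool from outside, world axes, zero at the start; "torque": the same for the moment, N m; "opening": finger opening in m.
Only numpy, scipy, OpenCV 4.12 (cv2) and the standard library are available. Lean on these libraries where they do the work, as an engineer would, in place of code of your own. Each camera call takes 0.05 s, during which the arm holds its last target.

## Working session

There is one attempt and no reset: what is moved stays moved. The work goes in short steps, Python scripts to look and compute and a tool call to move; the robot and the scene stay as the last step left them, time stands still between calls to the robot, and variables do not carry over. Pictures are saved under pics/ and viewed, and the job is handed in when it is done.

Besides the shell and the picture viewer there is one more tool, called after ">>>" as name(argument=value, ...), one argument or row to a line, values as JSON. play_rows: Moves the arm, as the interface text tells. Its arguments: {"type":"object","properties":{"moves":{"type":"array"},"grip_force":{"type":"number"}},"required":["moves"]}

```bash
ls; mkdir -p pics; python3 - <<'E'
from cell import robot
import cv2,json
s=robot.observe();print({k:(v if not hasattr(v,'tolist') else v.tolist()) for k,v in s.items()})
for c in ["top","side","wrist"]:
    im=robot.read_camera(c);cv2.imwrite(f"pics/{c}0.png",im[...,::-1])
    k=robot.get_calibration(c);print(c,k)
E
```

```text
pics
{'time': 0.0, 'qpos': [0.9769956035764971, 0.34268381106943896, 1.5250054304436567, -1.1929279873414548e-05, 1.2753979413074956, -0.14598632040631496], 'qvel': [-9.361546318241066e-05, 0.00025398191672775015, 0.0006061077697102078, -0.0010511865441641013, -0.0005949551427501549, -0.0009511593081790764], 'joint_efforts': [0.0005535556738323066, -43.12430262565613, -24.42233383655548, 0.07188105024397373, 0.05553783383220434, -0.00010497667972231284], 'tool_pos': [0.22707225991472657, 0.47290661268735895, 0.2260692031307477], 'tool_rot': [-1.7091500380784472, 1.5693017540100138, -2.1569609594983907], 'contact_force': [-0.6700485117463306, -0.7950771691964985, -0.495579874416049], 'torque': [-0.013898843624174057, 0.03272330893871667, 0.03050541173483848], 'opening': 0.09151109877027373}
top {'mtx': array([[384.12045765,   0.        , 253.27031994],
       [  0.        , 384.12045765, 186.00067907],
       [  0.        ,   0.        ,   1.        ]]), 'view': array([[ 0.0110585 , -0.99991759, -0.00652058, -0.01509648],
       [ 0.99669213,  0.0104973 ,  0.08058908, -0.54463813],
  
[... 362 characters left out ...]
    [ 0.33731422,  0.50140991,  0.7967479 , -0.22233932],
       [-0.43237548, -0.66928243,  0.60424538, -1.16733554],
       [ 0.        ,  0.        ,  0.        ,  1.        ]])}
wrist {'mtx': array([[307.73462537,   0.        , 259.33917965],
       [  0.        , 307.73462537, 192.68056111],
       [  0.        ,   0.        ,   1.        ]]), 'view': array([[ 4.32852273e-01,  9.01464437e-01, -8.82421476e-04,
        -5.24118115e-01],
       [-8.63995711e-01,  4.14581397e-01, -2.85716077e-01,
         3.42893207e-02],
       [-2.57197047e-01,  1.24435262e-01,  9.58313907e-01,
        -3.91067412e-01],
       [ 0.00000000e+00,  0.00000000e+00,  0.00000000e+00,
         1.00000000e+00]])}
```

View pics/top0.png

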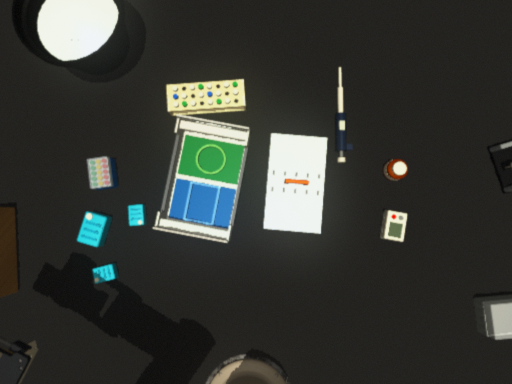

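View pics/side0.png

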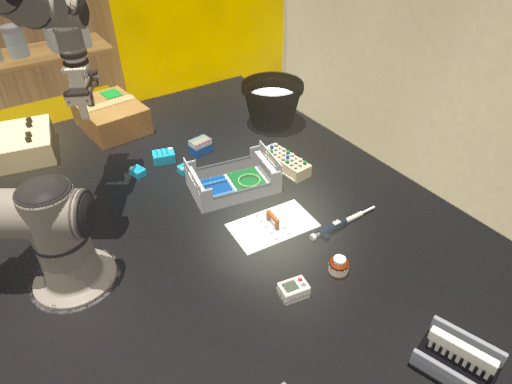

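View pics/wrist0.png

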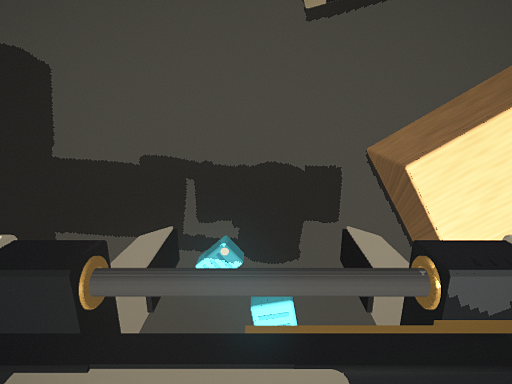

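```bash
cat > h.py <<'E'
from cell import robot
import cv2,numpy as np
from scipy.spatial.transform import Rotation as Ro
def pose():
    s=robot.observe();return np.array(s['tool_pos']),Ro.from_euler('xyz',s['tool_rot']).as_matrix(),s
def ray(k,uv):
    M=np.array(k['mtx']);V=np.array(k['view'])
    d=np.linalg.inv(M)@[uv[0],uv[1],1.];d=np.array([d[0],-d[1],-d[2]])
    return -V[:3,:3].T@V[:3,3],V[:3,:3].T@d
def px2w(cam,uv,z,k=None):
    k=k or robot.get_calibration(cam);o,d=ray(k,uv);t=(z-o[2])/d[2];return o+t*d
def w2px(cam,p,k=None):
    k=k or robot.get_calibration(cam);V=k['view'];c=V[:3,:3]@np.asarray(p,float)+V[:3,3]
    q=k['mtx']@[c[0],-c[1],-c[2]];return q[:2]/q[2]
def tri(a,b):
    (o1,d1),(o2,d2)=a,b
    d1=d1/np.linalg.norm(d1);d2=d2/np.linalg.norm(d2)
    A=np.array([d1,-d2]).T;t=np.linalg.lstsq(A,o2-o1,rcond=None)[0]
    p,q=o1+t[0]*d1,o2+t[1]*d2;return (p+q)/2,np.linalg.norm(p-q)
def go(target,yaw=None):
    """tool-frame shift from current to target TCP; yaw = world direction angle (deg) of jaw axis, mod 180"""
    p,R,s=pose();d=R.T@(np.array(target)-p)
    cur=np.degrees(np.arctan2(R[1,1],R[0,1]))
    out=f"pos {p.round(4)} jaw {cur:.2f} tilt {np.degrees(np.arccos(-R[2,0])):.2f} F {np.round(s['contact_force'],1)} op {s['opening']:.4f} t {s['time']:.1f} q6 {s['qpos'][5]:.2f}\n shift mm {np.round(d*1000,1)}"
    if yaw is not None:
        # +turn about tool x (down) decreases world yaw
        dy=(yaw-cur+90)%180-90; out+=f" turn {-dy:.2f}"
    print(out)
def pic(cam,name,box=None,f=1):
    im=robot.read_camera(cam)[...,::-1]
    if box: im=im[box[1]:box[3],box[0]:box[2]]
    if f!=1: im=cv2.resize(im,None,fx=f,fy=f,interpolation=cv2.INTER_CUBIC)
    cv2.imwrite(f"pics/{name}.png",im)
E
python3 - <<'E'
from h import *
a=cv2.imread('pics/top0.png')
for n,(x0,y0,x1,y1),f in [("c_left",(65,145,165,295),4),("c_car",(145,110,265,250),4),("c_right",(365,145,425,255),5),("c_div",(255,125,365,240),5)]:
    cv2.imwrite(f"pics/{n}.png",cv2.resize(a[y0:y1,x0:x1],None,fx=f,fy=f,interpolation=cv2.INTER_CUBIC))
for c in ["top","side"]:
    for l in ["bottle_center","tube_box_center","divider_grip","cold_brick_center","logger_center","carrier","nest_round","nest_rect"]:
        print(c,l,[(np.round(d['point'],1).tolist(),round(d['score'],2)) for d in robot.spot_in(c,l)])
E
```

```text
top bottle_center []
top tube_box_center [([102.8, 170.2], 0.64), ([211.9, 161.8], 0.44)]
top divider_grip [([294.1, 182.8], 0.84)]
top cold_brick_center [([93.3, 229.3], 0.81), ([134.0, 215.4], 0.77), ([104.8, 275.4], 0.63)]
top logger_center [([339.7, 124.0], 0.61), ([395.3, 226.4], 0.57)]
top carrier [([197.0, 174.5], 0.78)]
top nest_round [([212.2, 161.0], 0.67)]
top nest_rect [([201.2, 203.3], 0.81)]
side bottle_center [([339.9, 268.7], 0.6), ([162.7, 157.3], 0.38)]
side tube_box_center [([199.4, 144.9], 0.61)]
side divider_grip [([273.8, 223.8], 0.78)]
side cold_brick_center [([160.9, 156.5], 0.63), ([141.0, 170.6], 0.61), ([216.6, 186.9], 0.47)]
side logger_center [([294.3, 288.4], 0.55)]
side carrier [([232.0, 175.8], 0.56)]
side nest_round [([244.8, 178.8], 0.73)]
side nest_rect [([215.3, 186.3], 0.69)]
```

```bash
python3 - <<'E'
import cv2,numpy as np
a=[cv2.imread(f'pics/{n}.png') for n in("c_left","c_car","c_right","c_div")]
print([x.shape for x in a])
E
```

```text
[(600, 400, 3), (560, 480, 3), (550, 300, 3), (575, 550, 3)]
```

View pics/c_left.png

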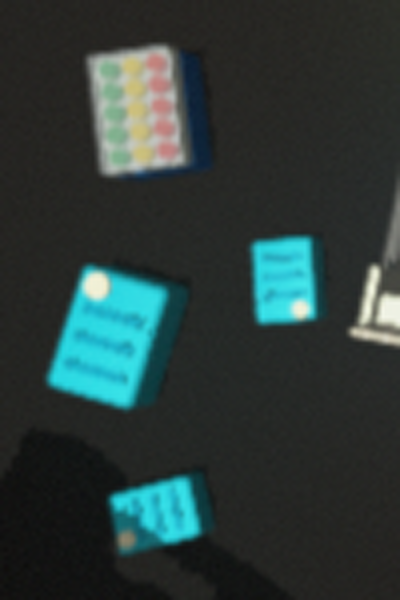

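View pics/c_car.png

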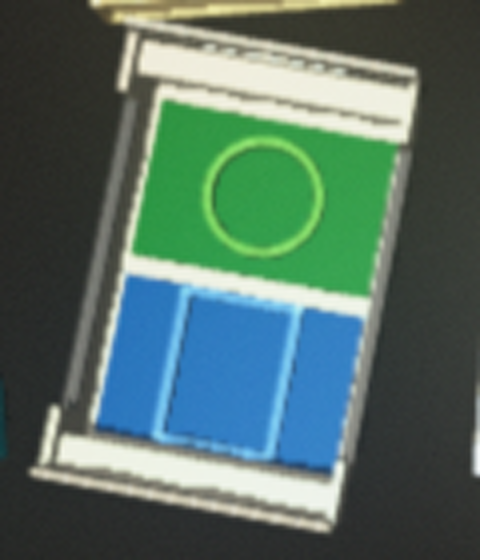

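View pics/c_right.png

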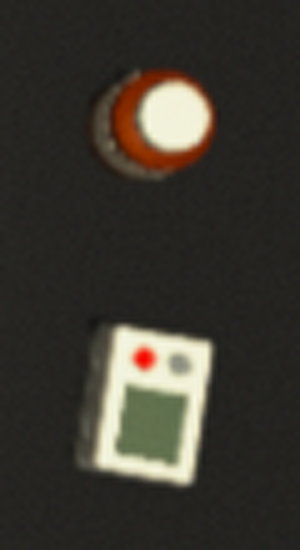

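View pics/c_div.png

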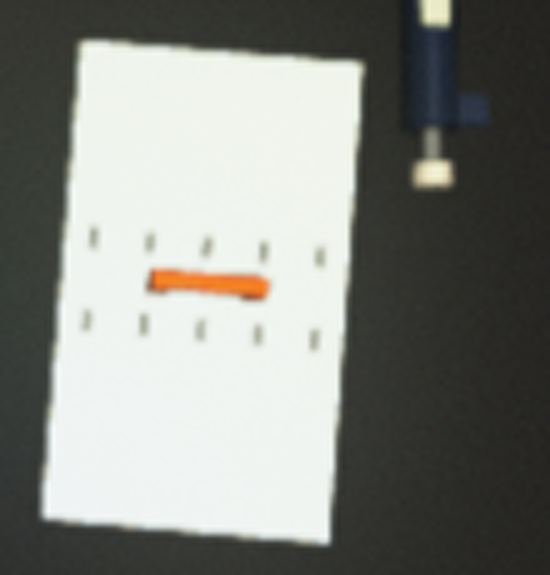

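```bash
cat > loc.py <<'E'
from h import *
k=robot.get_calibration("top")
def C(o,f,pts,z): return np.array([px2w("top",(o[0]+(u+.5)/f-.5,o[1]+(v+.5)/f-.5),z,k) for u,v in pts])
def rect(n,P):
    e1=(P[1]+P[2]-P[0]-P[3])/2;e2=(P[2]+P[3]-P[0]-P[1])/2
    f=lambda e:(round(np.linalg.norm(e)*1000,1),round(np.degrees(np.arctan2(e[1],e[0])),2))
    print(n,P.mean(0).round(4),'e1',f(e1),'e2',f(e2))
L=(65,145)
rect('tubebox',C(L,4,[(90,55),(172,46),(192,165),(102,175)],.055))
rect('brick',C(L,4,[(86,263),(168,288),(130,410),(47,383)],.042))
rect('small1',C(L,4,[(252,242),(314,237),(319,320),(257,325)],.03))
rect('small2',C(L,4,[(110,492),(192,475),(200,540),(120,553)],.03))
R=(365,145)
print('cap',C(R,5,[(176,116)],.056))
rect('logger',C(R,5,[(112,325),(213,343),(193,486),(97,466)],.038))
D=(255,125)
rect('div',C(D,5,[(80,40),(363,62),(330,544),(42,518)],.004))
h=C(D,5,[(150,281),(268,288)],.043);print('handle',h.mean(0),h[1]-h[0])
K=(145,110)
print('ring',C(K,4,[(264,197)],.017))
rect('rectrim',C(K,4,[(182,287),(301,306),(273,461),(153,440)],.017))
rect('carrier',C(K,4,[(130,25),(418,72),(333,530),(32,470)],.107))
rect('nests',C(K,4,[(163,97),(397,143),(335,472),(93,428)],.007))
E
python3 loc.py
```

```text
tubebox [0.573  0.3776 0.055 ] e1 (np.float64(54.3), np.float64(-83.06)) e2 (np.float64(76.6), np.float64(-169.95))
brick [0.4313 0.3965 0.042 ] e1 (np.float64(55.1), np.float64(-106.54)) e2 (np.float64(78.8), np.float64(164.63))
small1 [0.467  0.2894 0.03  ] e1 (np.float64(39.7), np.float64(-84.77)) e2 (np.float64(53.0), np.float64(-174.5))
small2 [0.3189 0.3663 0.03  ] e1 (np.float64(51.8), np.float64(-78.94)) e2 (np.float64(39.8), np.float64(-169.34))
cap [[ 0.59151598 -0.37522429  0.056     ]]
logger [ 0.4474 -0.3679  0.038 ] e1 (np.float64(50.1), np.float64(-100.31)) e2 (np.float64(71.9), np.float64(171.92))
div [ 0.5571 -0.1198  0.004 ] e1 (np.float64(150.6), np.float64(-94.22)) e2 (np.float64(254.5), np.float64(175.92))
handle [ 0.55564447 -0.11838447  0.043     ] [-0.0029342  -0.05968833  0.        ]
ring [[0.6151543  0.10312165 0.017     ]]
rectrim [0.4998 0.1246 0.017 ] e1 (np.float64(78.7), np.float64(-98.85)) e2 (np.float64(101.2), np.float64(170.74))
carrier [0.5568 0.1125 0.107 ] e1 (np.float64(177.8), np.float64(-99.7)) e2 (np.float64(273.6), np.float64(169.81))
nests [0.5592 0.1143 0.007 ] e1 (np.float64(159.7), np.float64(-100.13)) e2 (np.float64(221.7), np.float64(169.91))
```

```bash
python3 -c "
from h import *
go([.573,.378,.2],-83)
print(pose()[1].round(4))"
```

```text
pos [0.2273 0.4733 0.2267] jaw 64.34 tilt 0.00 F [-0.4  0.2 -0.1] op 0.0917 t 0.9 q6 -0.15
 shift mm [ 26.7  63.8 352.9] turn -32.66
[[ 0.000e+00  4.330e-01  9.014e-01]
 [ 1.000e-04  9.014e-01 -4.330e-01]
 [-1.000e+00  1.000e-04  0.000e+00]]
```

>>> play_rows(
  moves=[
    [[0,0.008,0.044,0,1],[0,0.008,0.044,0,1],[0,0.008,0.044,0,1],[0,0.008,0.044,0,1],[0,0.008,0.044,0,1],[0,0.008,0.044,0,1],[0,0.008,0.044,0,1],[0,0.008,0.044,0,1],[0,0,0,-8.5,1],[0,0,0,-8.5,1]],
  ],
  grip_force=20,
)

```text
time: 1.95
tool_pos: [0.5856, 0.375, 0.2242]
tool_rot: [2.618, 1.569, 2.478]
contact_force: [-0.5, 0.3, 0.1]
opening: 0.092
```

```bash
python3 -c "
from h import *
go([.573,.378,.2],-83)"
```

```text
pos [0.5856 0.375  0.2242] jaw 81.99 tilt 0.09 F [-0.5  0.3  0.1] op 0.0920 t 1.9 q6 -0.97
 shift mm [ 24.2   1.2 -12.9] turn -15.01
```

>>> play_rows(
  moves=[
    [[0,0,0,-7.5,1],[0,0,0,-7.5,1],[0,0.0045,-0.012,0,1],[0.03,0,0,0,1],[0.03,0,0,0,1],[0.03,0,0,0,1],[0.02,0,0,0,1],[0,0,0,0,1],[0,0,0,0,1],[0,0,0,0,1]],
  ],
)

```text
time: 2.95
tool_pos: [0.575, 0.3772, 0.1107]
tool_rot: [1.383, 1.569, 1.519]
contact_force: [-0.5, 0.6, 1.0]
opening: 0.0919
```

```bash
python3 -c "
from h import *
go([.573,.378,.015],-83)
pic('wrist','w1')"
```

```text
pos [0.575  0.3772 0.1107] jaw 97.76 tilt 0.09 F [-0.5  0.6  1. ] op 0.0919 t 3.0 q6 -1.24
 shift mm [95.7  1.  -1.9] turn 0.76
```

View pics/w1.png

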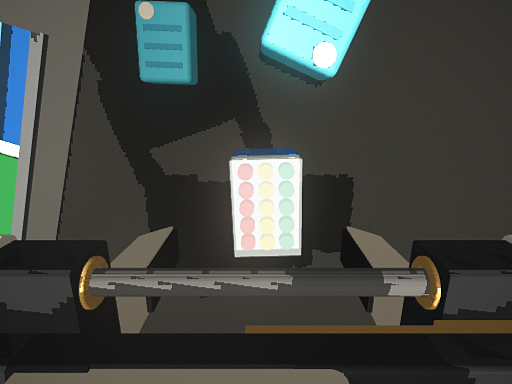

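```bash
python3 -c "
from h import *
P=[px2w('wrist',q,.055) for q in [(231,157),(301,157),(301,254),(234,256)]];print(np.round(P,4),np.mean(P,0))"
```

```text
[[0.5372 0.3527 0.055 ]
 [0.5306 0.4014 0.055 ]
 [0.6051 0.4145 0.055 ]
 [0.6137 0.3634 0.055 ]] [0.57162313 0.38298372 0.055     ]
```

>>> play_rows(
  moves=[
    [[0.03,0.0015,-0.001,0,1],[0.03,0.0015,-0.001,0,1],[0.025,0,0,0,1],[0.01,0,0,0,1],[0,0,0,0,1],[0,0,0,0,-0.3],[0,0,0,0,-0.3],[0,0,0,0,-0.3],[0,0,0,0,-0.3],[0,0,0,0,-0.3]],
  ],
)

```text
time: 4.0
tool_pos: [0.5817, 0.3846, 0.0292]
tool_rot: [0.382, 1.543, 0.517]
contact_force: [-0.8, 0.6, 0.1]
opening: 0.0566
```

```bash
python3 -c "
from h import *
go([.573,.378,.2],-83)
pic('wrist','w2')"
```

```text
pos [0.5817 0.3846 0.0292] jaw 97.76 tilt 1.60 F [-0.8  0.6  0.1] op 0.0566 t 4.0 q6 -1.23
 shift mm [-171.    -3.6   -5.1] turn 0.76
```

View pics/w2.png

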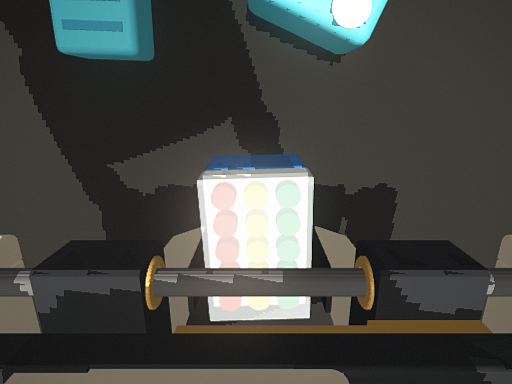

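```bash
python3 -c "
from h import *
p,R,s=pose();print(np.round(s['qpos'],3),np.round(s['qvel'],3),np.round(s['joint_efforts'],1));print(R.round(3))"
```

```text
[ 4.740e-01  8.230e-01  1.238e+00  1.000e-03  1.052e+00 -1.233e+00] [-0.002  0.002  0.003  0.011 -0.008  0.   ] [  0.4 -62.1 -21.7   0.3  -0.1   0. ]
[[ 0.024 -0.135  0.991]
 [ 0.014  0.991  0.135]
 [-1.     0.01   0.026]]
```

>>> play_rows(
  moves=[
    [[0,0,0,0,0.3],[0,0,0,0,0.3],[0,0,0,0,0.3],[0.003,0,0,0,0.3],[0.003,0,0,0,0.3],[0.003,0,0,0,0.3],[0.003,0,0,0,0.3],[0,0,0,0,0.3],[0,0,0,0,0.3],[0,0,0,0,0.3]],
  ],
)

```text
time: 5.05
tool_pos: [0.5815, 0.3846, 0.0153]
tool_rot: [0.385, 1.544, 0.52]
contact_force: [0.1, 0.2, -0.9]
opening: 0.0598
```

```bash
python3 -c "
from h import *
p,R,s=pose();print(np.round(s['qpos'],3),np.round(s['qvel'],3),np.round(s['joint_efforts'],1));print(R.round(3));go([.573,.38,.015],-83)"
```

```text
[ 4.740e-01  8.400e-01  1.245e+00  1.000e-03  1.030e+00 -1.233e+00] [-0.001 -0.    -0.001  0.002 -0.001 -0.001] [ -0.  -62.9 -21.5  -0.   -0.   -0. ]
[[ 0.023 -0.135  0.991]
 [ 0.013  0.991  0.135]
 [-1.     0.01   0.024]]
pos [0.5815 0.3846 0.0153] jaw 97.76 tilt 1.51 F [ 0.1  0.2 -0.9] op 0.0598 t 5.0 q6 -1.23
 shift mm [ 0.1 -3.4 -9.1] turn 0.76
```

>>> play_rows(
  moves=[
    [[0,0,-0.005,0,0.3],[0,-0.002,-0.004,0,0.3],[0,0,0,0,0.3],[0,0,0,0,-0.3],[0,0,0,0,-0.3],[0,0,0,0,-0.3],[0,0,0,0,-0.3],[0,0,0,0,-0.3],[0,0,0,0,-0.3],[0,0,0,0,-0.3]],
  ],
)

```text
time: 6.05
tool_pos: [0.5721, 0.3812, 0.0157]
tool_rot: [0.386, 1.544, 0.521]
contact_force: [0.4, -0.6, 0.2]
opening: 0.0521
```

```bash
python3 -c "
from h import *
go([.573,.378,.2],-83)
pic('wrist','w3')"
```

```text
pos [0.5721 0.3812 0.0157] jaw 97.77 tilt 1.54 F [ 0.4 -0.6  0.2] op 0.0521 t 6.0 q6 -1.23
 shift mm [-184.3   -1.5    5.1] turn 0.77
```

View pics/w3.png

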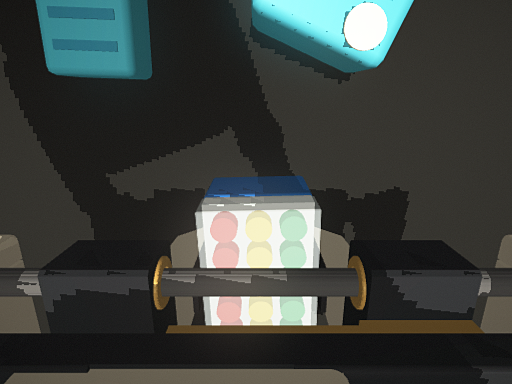

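>>> play_rows(
  moves=[
    [[-0.005,0,0,0,-0.3],[-0.015,0,0,0,-0.3],[-0.02,0,0,0,-0.3],[-0.025,0,0,0,-0.3],[-0.025,0,0,0,-0.3],[-0.025,0,0,0,-0.3],[-0.02,0,0,0,-0.3],[-0.01,0,0,0,-0.3],[0,0,0,0,-0.3],[0,0,0,0,-0.3]],
  ],
)

```text
time: 7.1
tool_pos: [0.5686, 0.3789, 0.1733]
tool_rot: [0.373, 1.54, 0.508]
contact_force: [0.2, 0.6, -1.5]
opening: 0.0523
```

```bash
python3 -c "
from h import *
go([.4998,.1244,.16],-100.2)
p,R,s=pose();print(R.round(4))"
```

```text
pos [0.5686 0.3789 0.1733] jaw 97.75 tilt 1.74 F [ 0.2  0.6 -1.5] op 0.0523 t 7.1 q6 -1.23
 shift mm [   7.7 -243.  -102.8] turn 17.95
[[ 0.0266 -0.1349  0.9905]
 [ 0.0148  0.9908  0.1346]
 [-0.9995  0.0111  0.0283]]
```

>>> play_rows(
  moves=[
    [[0,-0.015,-0.006,0,-0.3],[0,-0.03,-0.013,0,-0.3],[0,-0.035,-0.015,0,-0.3],[0,-0.035,-0.015,0,-0.3],[0,-0.035,-0.015,0,-0.3],[0,-0.035,-0.015,0,-0.3],[0,-0.03,-0.013,0,-0.3],[0,-0.015,-0.006,0,-0.3],[0,0,0,6,-0.3],[0,0,0,6,-0.3]],
  ],
)

```text
time: 8.1
tool_pos: [0.4924, 0.1275, 0.1549]
tool_rot: [1.225, 1.56, 1.146]
contact_force: [0.3, 0.6, -1.0]
opening: 0.052
```

```bash
python3 -c "
from h import *
go([.4998,.1244,.16],-100.2)
p,R,s=pose();print(R.round(4))"
```

```text
pos [0.4924 0.1275 0.1549] jaw 85.49 tilt 0.61 F [ 0.3  0.6 -1. ] op 0.0520 t 8.1 q6 -1.40
 shift mm [-5.1 -2.4  7.7] turn 5.69
[[ 0.0044  0.0787  0.9969]
 [ 0.0097  0.9968 -0.0788]
 [-0.9999  0.01    0.0036]]
```

>>> play_rows(
  moves=[
    [[0,0,0,5.7,-0.3],[0,0,0.004,0,-0.3],[0,-0.002,0.004,0,-0.3],[0.01,0,0,0,-0.3],[0.01,0,0,0,-0.3],[0.01,0,0,0,-0.3],[0.01,0,0,0,-0.3],[0.01,0,0,0,-0.3],[0,0,0,0,-0.3],[0,0,0,0,-0.3]],
  ],
)

```text
time: 9.1
tool_pos: [0.497, 0.1236, 0.0951]
tool_rot: [2.385, 1.56, 2.208]
contact_force: [0.3, 0.2, -1.0]
opening: 0.0524
```

```bash
python3 -c "
from h import *
go([.4998,.1244,.16],-100.2)
pic('wrist','w4');pic('top','t4',(145,110,265,250),4);pic('side','s4',(150,100,320,220),4)"
```

```text
pos [0.497  0.1236 0.0951] jaw 79.90 tilt 0.61 F [ 0.3  0.2 -1. ] op 0.0524 t 9.1 q6 -1.31
 shift mm [-64.9   1.7   2.1] turn 0.10
```

View pics/w4.png

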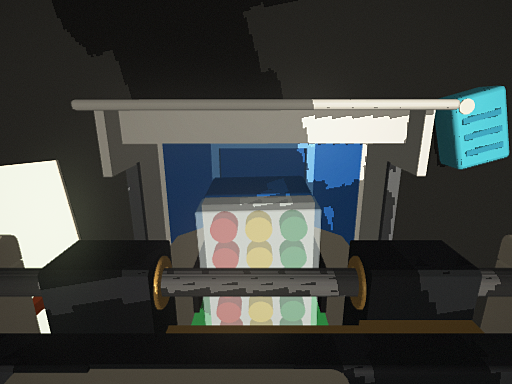

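View pics/s4.png

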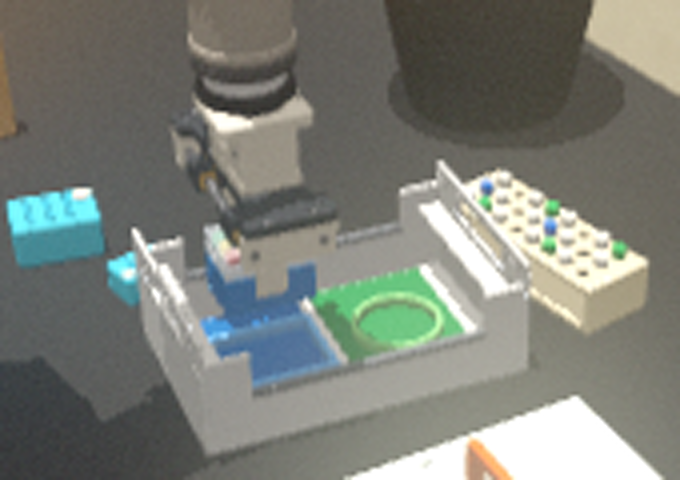

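```bash
cat > ov.py <<'E'
from h import *
import sys
def overlay(cam,src,dst,c,yaw,f=1.5):
    im=cv2.imread(src);k=robot.get_calibration(cam);im=cv2.resize(im,None,fx=f,fy=f)
    a=np.radians(yaw);X=np.array([np.cos(a),np.sin(a),0]);Y=np.array([-X[1],X[0],0]);c=np.array([*c,0])
    def poly(pts,z,col):
        q=np.array([w2px(cam,c+x*X+y*Y+[0,0,z],k) for x,y in pts])*f
        cv2.polylines(im,[q.round().astype(int).reshape(-1,1,2)],True,col,1)
    r=lambda cx,hx,hy:[(cx-hx,-hy),(cx+hx,-hy),(cx+hx,hy),(cx-hx,hy)]
    poly(r(-.059,.046,.034),.017,(0,0,255));poly(r(-.059,.052,.04),.017,(0,255,255))
    poly(r(0,.14,.09),.107,(255,0,255));poly(r(-.125,.010,.085),.068,(255,255,0));poly(r(.125,.010,.085),.068,(255,255,0))
    t=np.linspace(0,6.28,60);poly([(.059+.04*np.cos(u),.04*np.sin(u)) for u in t],.017,(0,0,255))
    cv2.imwrite(dst,im)
if __name__=="__main__":
    overlay('wrist','pics/w4.png','pics/w4o.png',(.5575,.1135),-10.2)
    overlay('top','pics/top0.png','pics/t0o.png',(.5575,.1135),-10.2,4)
    im=cv2.imread('pics/t0o.png');cv2.imwrite('pics/t0o.png',im[440:1000,580:1060])
E
python3 ov.py
```

```text
(no output)
```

View pics/w4o.png

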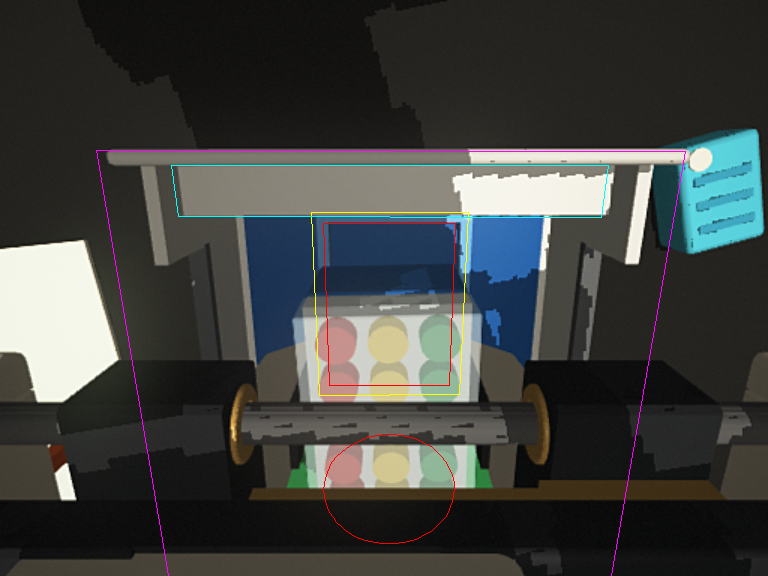

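View pics/t0o.png

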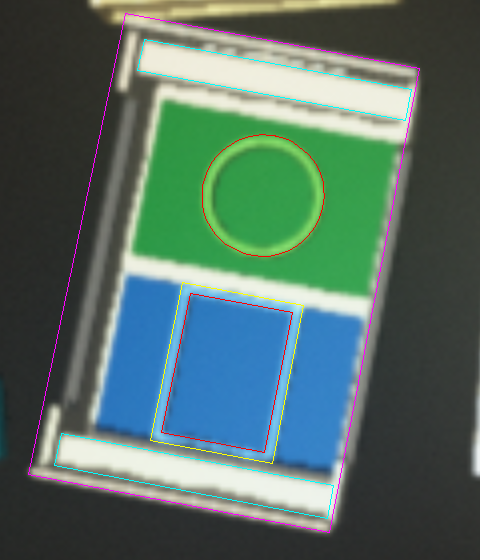

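>>> play_rows(
  moves=[
    [[0.01,0,0.002,0,-0.3],[0.01,0,0,0,-0.3],[0.01,0,0,0,-0.3],[0.01,0,0,0,-0.3],[0.01,0,0,0,-0.3],[0.005,0,0,0,-0.3],[0,0,0,0,-0.3],[0,0,0,0,-0.3],[0,0,0,0,-0.3],[0,0,0,0,-0.3]],
  ],
)

```text
time: 10.25
tool_pos: [0.4998, 0.1238, 0.0362]
tool_rot: [2.166, 1.561, 1.99]
contact_force: [-0.4, -0.2, -1.3]
opening: 0.0522
```

```bash
python3 -c "
from h import *
go([.4994,.1239,.023],-100.2)
"
```

```text
pos [0.4998 0.1238 0.0362] jaw 79.89 tilt 0.55 F [-0.4 -0.2 -1.3] op 0.0522 t 10.2 q6 -1.31
 shift mm [13.2 -0.1 -0.3] turn 0.09
```

>>> play_rows(
  moves=[
    [[0.004,0,0,0,-0.3],[0.004,0,0,0,-0.3],[0.003,0,0,0,-0.3],[0,0,0,0,-0.3],[0,0,0,0,-0.3],[0,0,0,0,0.6],[0,0,0,0,0.6],[0,0,0,0,0.6],[0,0,0,0,0.6],[0,0,0,0,0.6]],
  ],
)

```text
time: 11.25
tool_pos: [0.5009, 0.124, 0.0256]
tool_rot: [1.822, 1.562, 1.646]
contact_force: [-0.1, 0.2, 0.3]
opening: 0.0736
```

```bash
python3 -c "
from h import *
go([.4994,.1239,.023],-100.2)
"
```

```text
pos [0.5009 0.124  0.0256] jaw 79.90 tilt 0.52 F [-0.1  0.2  0.3] op 0.0736 t 11.2 q6 -1.32
 shift mm [ 2.6 -0.4 -1.4] turn 0.10
```

>>> play_rows(
  moves=[
    [[-0.005,0,0,0,1],[-0.015,0,0,0,1],[-0.02,0,0,0,1],[-0.025,0,0,0,1],[-0.03,0,0,0,1],[-0.03,0,0,0,1],[-0.02,0,0,0,1],[-0.01,0,0,0,1],[0,0,0,0,1],[0,0,0,0,1]],
  ],
)

```text
time: 12.25
tool_pos: [0.4999, 0.1224, 0.1882]
tool_rot: [1.944, 1.562, 1.768]
contact_force: [0.2, 0.7, 0.1]
opening: 0.0919
```

```bash
python3 -c "
from h import *
go([.5915,-.3752,.18],80)
pic('side','s5',(150,100,320,220),4)"
```

```text
pos [0.4999 0.1224 0.1882] jaw 79.89 tilt 0.52 F [0.2 0.7 0.1] op 0.0919 t 12.2 q6 -1.31
 shift mm [   3.5 -473.9  177.5] turn -0.11
```

View pics/s5.png

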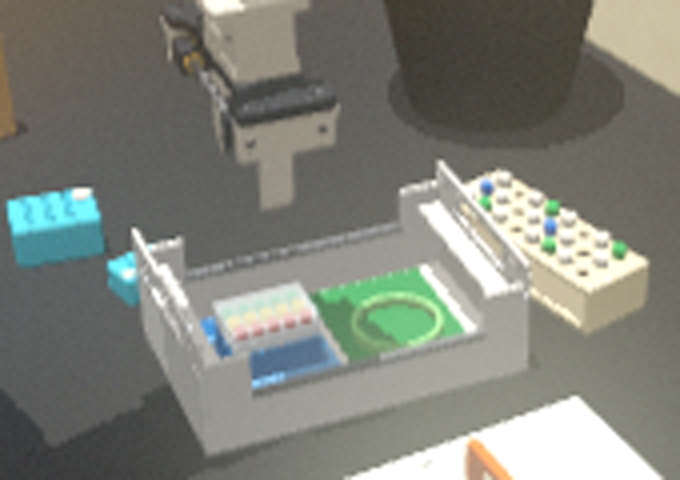

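>>> play_rows(
  moves=[
    [[0,-0.02,0.0075,0,1],[0,-0.035,0.013,0,1],[0,-0.04,0.015,0,1],[0,-0.04,0.015,0,1],[0,-0.04,0.015,0,1],[0,-0.04,0.015,0,1],[0,-0.04,0.015,0,1],[0,-0.04,0.015,0,1],[0,-0.04,0.015,0,1],[0,-0.035,0.013,0,1]],
  ],
)

```text
time: 13.3
tool_pos: [0.5683, -0.2739, 0.1671]
tool_rot: [2.693, 1.539, 2.526]
contact_force: [1.0, -0.3, 0.1]
opening: 0.092
```

```bash
python3 -c "
from h import *
go([.5915,-.3752,.16],80)"
```

```text
pos [ 0.5683 -0.2739  0.1671] jaw 80.38 tilt 1.82 F [ 1.  -0.3  0.1] op 0.0920 t 13.3 q6 -1.97
 shift mm [  4.6 -96.1  39.9] turn 0.38
```

>>> play_rows(
  moves=[
    [[0,-0.03,0.012,0,1],[0,-0.025,0.01,0,1],[0,-0.02,0.009,0,1],[0,-0.012,0.006,0,1],[0,-0.006,0.002,0,1],[0,0,0,0,1],[0.015,0,0,0,1],[0.015,0,0,0,1],[0.005,0,0,0,1],[0,0,0,0,1]],
  ],
)

```text
time: 14.3
tool_pos: [0.5852, -0.3758, 0.1129]
tool_rot: [2.678, 1.517, 2.505]
contact_force: [0.2, -0.1, 0.4]
opening: 0.0917
```

```bash
python3 -c "
from h import *
go([.5915,-.3752,.015],80);print(pose()[1].round(4))
pic('wrist','w6')"
```

```text
pos [ 0.5852 -0.3758  0.1129] jaw 80.07 tilt 3.08 F [ 0.2 -0.1  0.4] op 0.0917 t 14.3 q6 -2.08
 shift mm [97.5 -0.7 10.8] turn 0.07
[[-0.0433  0.1724  0.9841]
 [ 0.032   0.9847 -0.1711]
 [-0.9986  0.0241 -0.0481]]
```

View pics/w6.png

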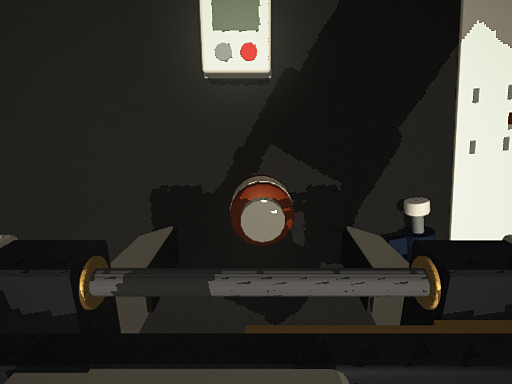

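>>> play_rows(
  moves=[
    [[0,0,0.008,0,1],[0.03,0,0,0,1],[0.025,0,0,0,1],[0,0,0,0,1],[0,0,0,0,1],[0,0,0,0,1],[0,0,0,0,1],[0,0,0,0,1],[0,0,0,0,1],[0,0,0,0,1]],
  ],
)

```text
time: 15.35
tool_pos: [0.5986, -0.3783, 0.0685]
tool_rot: [2.684, 1.536, 2.513]
contact_force: [-0.1, 0.3, 0.3]
opening: 0.0916
```

```bash
python3 -c "
from h import *
go([.5915,-.3752,.015],80);print(pose()[1].round(4))
"
```

```text
pos [ 0.5986 -0.3783  0.0685] jaw 80.19 tilt 1.97 F [-0.1  0.3  0.3] op 0.0916 t 15.3 q6 -2.07
 shift mm [53.7  1.  -5.8] turn 0.19
[[-0.0279  0.1704  0.985 ]
 [ 0.0203  0.9853 -0.1699]
 [-0.9994  0.0152 -0.0309]]
```

```bash
python3 -c "
from h import *
pic('wrist','w7')
k=robot.get_calibration('wrist');print(w2px('wrist',[.5915,-.3752,.056],k))
np.save('k7.npy',k,allow_pickle=True)"
```

```text
[262.11298205 226.24209443]
```

View pics/w7.png

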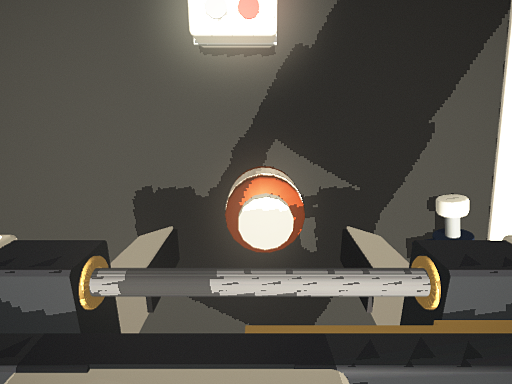

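>>> play_rows(
  moves=[
    [[0.01,0.001,-0.008,0,1],[0.025,0,0,0,1],[0.02,0,0,0,1],[0,0,0,0,1],[0,0,0,0,1],[0,0,0,0,1],[0,0,0,0,1],[0,0,0,0,1],[0,0,0,0,1],[0,0,0,0,1]],
  ],
)

```text
time: 16.4
tool_pos: [0.5917, -0.377, 0.0186]
tool_rot: [2.703, 1.546, 2.532]
contact_force: [1.1, 0.4, -1.0]
opening: 0.092
```

```bash
python3 -c "
from h import *
go([.5902,-.3737,.015],80);print(pose()[1].round(4))
"
```

```text
pos [ 0.5917 -0.377   0.0186] jaw 80.19 tilt 1.43 F [ 1.1  0.4 -1. ] op 0.0920 t 16.4 q6 -2.07
 shift mm [ 3.7  2.9 -2. ] turn 0.19
[[-0.0204  0.1704  0.9852]
 [ 0.0143  0.9853 -0.1702]
 [-0.9997  0.0106 -0.0226]]
```

>>> play_rows(
  moves=[
    [[0.003,0.003,-0.002,0,1],[0,0,0,0,1],[0,0,0,0,0.3],[0,0,0,0,0.3],[0,0,0,0,0],[0,0,0,0,-0.3],[0,0,0,0,-0.3],[0,0,0,0,-0.3],[0,0,0,0,-0.3],[0,0,0,0,-0.3]],
  ],
)

```text
time: 17.4
tool_pos: [0.5901, -0.3733, 0.0156]
tool_rot: [2.701, 1.546, 2.53]
contact_force: [-0.1, 0.2, 0.0]
opening: 0.0514
```

```bash
python3 -c "
from h import *
go([.5902,-.3737,.015],80);print(pose()[1].round(4))
pic('wrist','w8')"
```

```text
pos [ 0.5901 -0.3733  0.0156] jaw 80.19 tilt 1.43 F [-0.1  0.2  0. ] op 0.0514 t 17.4 q6 -2.07
 shift mm [ 0.6 -0.4  0.2] turn 0.19
[[-0.0204  0.1704  0.9852]
 [ 0.0143  0.9853 -0.1701]
 [-0.9997  0.0106 -0.0226]]
```

View pics/w8.png

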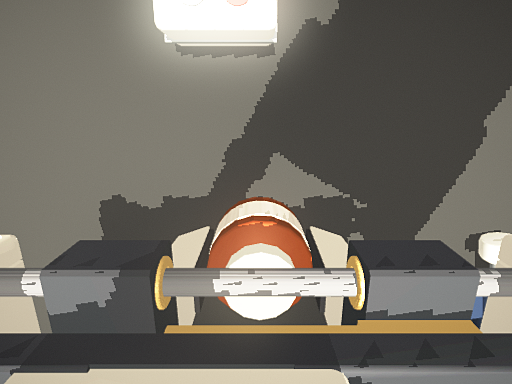

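>>> play_rows(
  moves=[
    [[-0.005,0,0,0,-0.3],[-0.015,0,0,0,-0.3],[-0.02,0,0,0,-0.3],[-0.025,0,0,0,-0.3],[-0.025,0,0,0,-0.3],[-0.025,0,0,0,-0.3],[-0.02,0,0,0,-0.3],[-0.01,0,0,0,-0.3],[0,0,0,0,-0.3],[0,0,0,0,-0.3]],
  ],
)

```text
time: 18.45
tool_pos: [0.5928, -0.3752, 0.1725]
tool_rot: [2.708, 1.547, 2.536]
contact_force: [-0.6, 0.7, -1.7]
opening: 0.0513
```

```bash
python3 -c "
from h import *
go([.6156,.1031,.17],79.8);print(pose()[1].round(4))
"
```

```text
pos [ 0.5928 -0.3752  0.1725] jaw 80.18 tilt 1.35 F [-0.6  0.7 -1.7] op 0.0513 t 18.4 q6 -2.07
 shift mm [  8.5 475.2 -58.9] turn 0.38
[[-0.0194  0.1705  0.9852]
 [ 0.0134  0.9853 -0.1702]
 [-0.9997  0.0099 -0.0214]]
```

>>> play_rows(
  moves=[
    [[0,0.015,-0.002,0,-0.3],[0,0.03,-0.004,0,-0.3],[0,0.035,-0.004,0,-0.3],[0,0.035,-0.004,0,-0.3],[0,0.035,-0.004,0,-0.3],[0,0.035,-0.004,0,-0.3],[0,0.035,-0.004,0,-0.3],[0,0.035,-0.004,0,-0.3],[0,0.035,-0.004,0,-0.3],[0,0.03,-0.004,0,-0.3]],
  ],
)

```text
time: 19.45
tool_pos: [0.6035, -0.0443, 0.1622]
tool_rot: [2.824, 1.523, 2.644]
contact_force: [-0.2, -0.0, -1.7]
opening: 0.0514
```

```bash
python3 -c "
from h import *
go([.6156,.1031,.17],79.8);print(pose()[1].round(4))
"
```

```text
pos [ 0.6035 -0.0443  0.1622] jaw 79.67 tilt 2.74 F [-0.2 -0.  -1.7] op 0.0514 t 19.4 q6 -1.60
 shift mm [ -5.  147.3 -14.8] turn -0.13
[[-0.0421  0.1793  0.9829]
 [ 0.0228  0.9837 -0.1785]
 [-0.9989  0.0149 -0.0455]]
```

>>> play_rows(
  moves=[
    [[0,0.03,-0.003,0,-0.3],[0,0.03,-0.003,0,-0.3],[0,0.025,-0.003,0,-0.3],[0,0.02,-0.002,0,-0.3],[0,0.015,-0.001,0,-0.3],[0,0.008,0,0,-0.3],[0,0.005,0,0,-0.3],[0,0,0,0,-0.3],[0,0,0,0,-0.3],[0,0,0,0,-0.3]],
  ],
)

```text
time: 20.45
tool_pos: [0.6107, 0.097, 0.1555]
tool_rot: [2.944, 1.507, 2.767]
contact_force: [0.0, 0.1, -1.6]
opening: 0.0514
```

```bash
python3 -c "
from h import *
go([.6156,.1031,.17],79.8);print(pose()[1].round(4))
"
```

```text
pos [0.6107 0.097  0.1555] jaw 79.85 tilt 3.64 F [ 0.   0.1 -1.6] op 0.0514 t 20.4 q6 -1.38
 shift mm [-14.6   7.    2.9] turn 0.05
[[-0.059   0.1763  0.9826]
 [ 0.0232  0.9843 -0.1752]
 [-0.998   0.0125 -0.0622]]
```

>>> play_rows(
  moves=[
    [[0,0.005,0.001,0,-0.3],[0.035,0,0,0,-0.3],[0.03,0,0,0,-0.3],[0,0,0,0,-0.3],[0,0,0,0,-0.3],[0,0,0,0,-0.3],[0,0,0,0,-0.3],[0,0,0,0,-0.3],[0,0,0,0,-0.3],[0,0,0,0,-0.3]],
  ],
)

```text
time: 21.45
tool_pos: [0.6141, 0.1017, 0.0971]
tool_rot: [2.838, 1.52, 2.657]
contact_force: [0.2, -0.2, -1.7]
opening: 0.0513
```

```bash
python3 -c "
from h import *
go([.6156,.1031,.023],79.8);print(pose()[1].round(4))
"
```

```text
pos [0.6141 0.1017 0.0971] jaw 79.62 tilt 2.92 F [ 0.2 -0.2 -1.7] op 0.0513 t 21.4 q6 -1.37
 shift mm [74.   0.5  4.8] turn -0.18
[[-0.0451  0.1802  0.9826]
 [ 0.0237  0.9835 -0.1793]
 [-0.9987  0.0152 -0.0486]]
```

>>> play_rows(
  moves=[
    [[0.03,0,0,0,-0.3],[0,0,0.003,0,-0.3],[0,0,0,0,-0.3],[0.025,0,0,0,-0.3],[0,0,0,0,-0.3],[0,0,0,0,-0.3],[0,0,0,0,-0.3],[0,0,0,0,-0.3],[0,0,0,0,-0.3],[0,0,0,0,-0.3]],
  ],
)

```text
time: 22.45
tool_pos: [0.6207, 0.1025, 0.0516]
tool_rot: [2.658, 1.532, 2.477]
contact_force: [-0.2, 0.3, -1.2]
opening: 0.0516
```

```bash
python3 -c "
from h import *
go([.6156,.1031,.024],79.8);print(pose()[1].round(4))
pic('side','s9',(150,100,320,220),4)
pic('wrist','w9')"
```

```text
pos [0.6207 0.1025 0.0516] jaw 79.63 tilt 2.25 F [-0.2  0.3 -1.2] op 0.0516 t 22.4 q6 -1.38
 shift mm [27.7 -0.8 -4.2] turn -0.17
[[-0.0309  0.1799  0.9832]
 [ 0.0242  0.9835 -0.1792]
 [-0.9992  0.0182 -0.0347]]
```

View pics/s9.png

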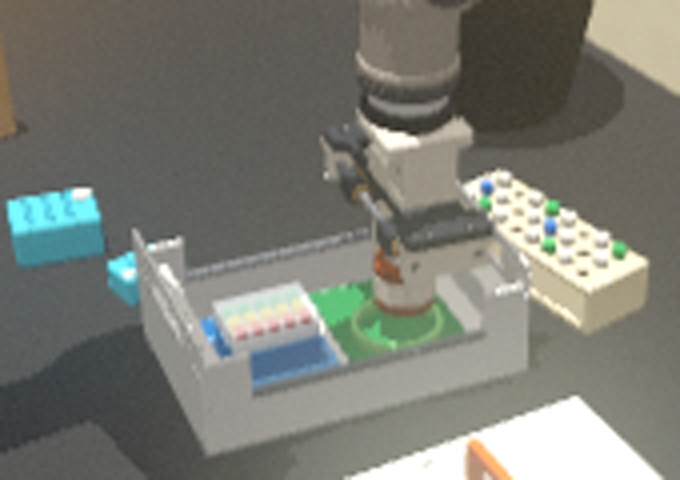

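View pics/w9.png

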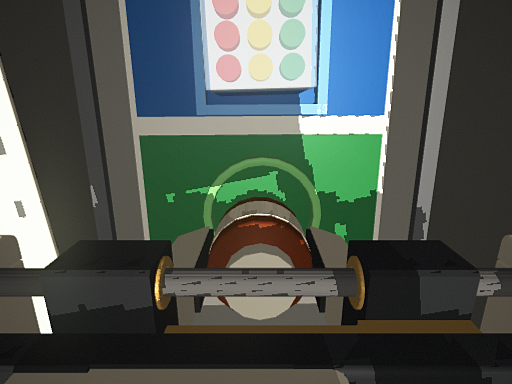

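>>> play_rows(
  moves=[
    [[0,-0.001,-0.005,0,-0.3],[0.008,0,0,0,-0.3],[0.008,0,0,0,-0.3],[0.005,0,0,0,-0.3],[0,0,0,0,-0.3],[0,0,0,0,-0.3],[0,0,0,0,-0.3],[0,0,0,0,-0.3],[0,0,0,0,-0.3],[0,0,0,0,-0.3]],
  ],
)

```text
time: 23.55
tool_pos: [0.6139, 0.1029, 0.028]
tool_rot: [2.685, 1.53, 2.504]
contact_force: [-0.0, 0.4, -1.5]
opening: 0.0513
```

```bash
python3 -c "
from h import *
go([.6156,.1031,.023],79.8);print(pose()[1].round(4))
"
```

```text
pos [0.6139 0.1029 0.028 ] jaw 79.63 tilt 2.32 F [-0.   0.4 -1.5] op 0.0513 t 23.6 q6 -1.38
 shift mm [4.9 0.4 1.9] turn -0.17
[[-0.0326  0.1799  0.9831]
 [ 0.0241  0.9835 -0.1792]
 [-0.9992  0.0179 -0.0364]]
```

>>> play_rows(
  moves=[
    [[0.003,0,0.002,0,-0.3],[0.002,0,0,0,-0.3],[0,0,0,0,-0.3],[0,0,0,0,-0.3],[0,0,0,0,0.3],[0,0,0,0,0.5],[0,0,0,0,0.6],[0,0,0,0,0.6],[0,0,0,0,0.6],[0,0,0,0,0.6]],
  ],
)

```text
time: 24.55
tool_pos: [0.6168, 0.1027, 0.0237]
tool_rot: [2.643, 1.532, 2.463]
contact_force: [-0.6, -0.1, -0.1]
opening: 0.0732
```

```bash
python3 -c "
from h import *
go([.6156,.1031,.023],79.8);print(pose()[1].round(4))
pic('side','s10',(150,100,320,220),4)"
```

```text
pos [0.6168 0.1027 0.0237] jaw 79.63 tilt 2.21 F [-0.6 -0.1 -0.1] op 0.0732 t 24.6 q6 -1.38
 shift mm [ 0.8  0.2 -1.2] turn -0.17
[[-0.03    0.1799  0.9832]
 [ 0.0242  0.9835 -0.1792]
 [-0.9993  0.0184 -0.0339]]
```

View pics/s10.png

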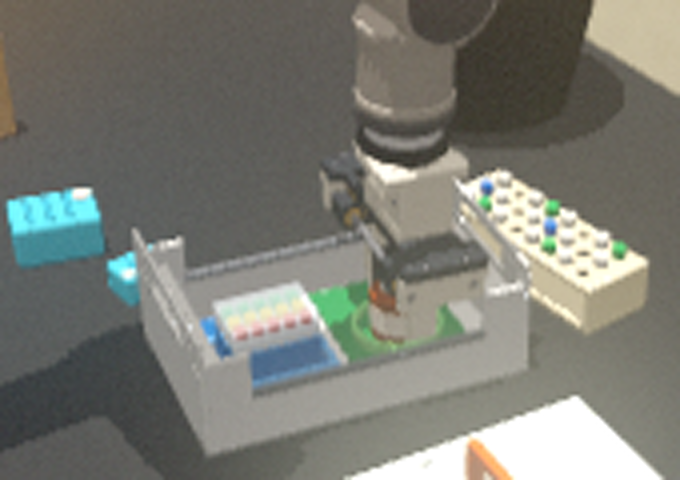

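>>> play_rows(
  moves=[
    [[-0.005,0,0,0,0.8],[-0.015,0,0,0,1],[-0.02,0,0,0,1],[-0.025,0,0,0,1],[-0.025,0,0,0,1],[-0.025,0,0,0,1],[-0.015,0,0,0,1],[-0.007,0,0,0,1],[0,0,0,0,1],[0,0,0,0,1]],
  ],
)

```text
time: 25.6
tool_pos: [0.6203, 0.0992, 0.1674]
tool_rot: [2.664, 1.531, 2.483]
contact_force: [-0.6, -0.8, -0.5]
opening: 0.0912
```

```bash
python3 -c "
from h import *
go([.556,-.1185,.16],-4.1);print(pose()[1].round(4))
pic('top','t11',(145,110,265,250),4)"
```

```text
pos [0.6203 0.0992 0.1674] jaw 79.63 tilt 2.26 F [-0.6 -0.8 -0.5] op 0.0912 t 25.6 q6 -1.37
 shift mm [   4.1 -225.8  -24. ] turn 83.73
[[-0.0312  0.1799  0.9832]
 [ 0.0241  0.9835 -0.1792]
 [-0.9992  0.0181 -0.035 ]]
```

View pics/t11.png

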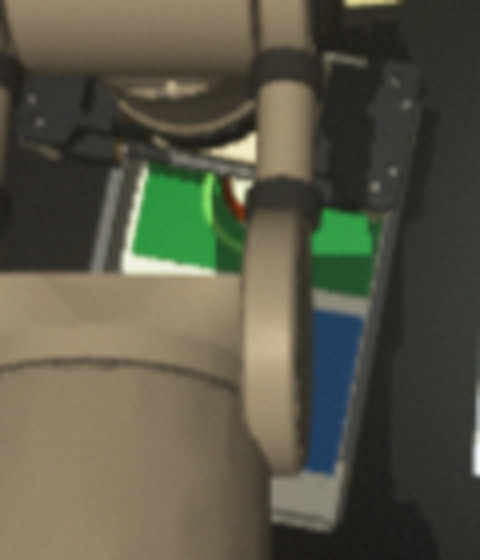

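>>> play_rows(
  moves=[
    [[0,-0.02,-0.002,0,1],[0,-0.03,-0.003,0,1],[0,-0.035,-0.004,0,1],[0,-0.035,-0.004,0,1],[0,-0.035,-0.004,0,1],[0,-0.03,-0.003,0,1],[0,-0.02,-0.002,0,1],[0,-0.01,-0.001,0,1],[0,0,0,8,1],[0,0,0,8,1]],
  ],
)

```text
time: 26.65
tool_pos: [0.5518, -0.1135, 0.1526]
tool_rot: [3.082, 1.513, 2.617]
contact_force: [-0.5, -0.2, -0.3]
opening: 0.0921
```

>>> play_rows(
  moves=[
    [[0,0,0,8,1],[0,0,0,8,1],[0,0,0,8,1],[0,0,0,8,1],[0,0,0,8,1],[0,0,0,8,1],[0,0,0,8,1],[0,0,0,4,1],[0,0,0,0,1],[0,0,0,0,1]],
  ],
)

```text
time: 27.65
tool_pos: [0.5501, -0.1067, 0.145]
tool_rot: [-2.105, 1.499, 2.625]
contact_force: [0.3, -1.0, -0.0]
opening: 0.0919
```

```bash
python3 -c "
from h import *
go([.556,-.1185,.16],-4.1);print(pose()[1].round(4))
pic('wrist','w12')"
```

```text
pos [ 0.5501 -0.1067  0.145 ] jaw 1.08 tilt 4.13 F [ 0.3 -1.  -0. ] op 0.0919 t 27.6 q6 -0.36
 shift mm [-15.7   4.7  11.4] turn 5.18
[[-0.0626  0.9979  0.0166]
 [ 0.0355  0.0189 -0.9992]
 [-0.9974 -0.0619 -0.0367]]
```

View pics/w12.png

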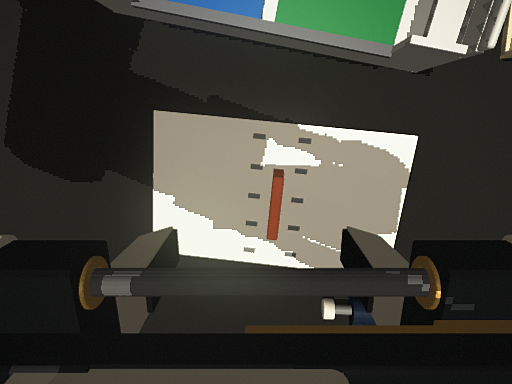

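>>> play_rows(
  moves=[
    [[0.04,0,0,5,1],[0.04,0,0,0,1],[0,0,0,0,1],[0,0,0,0,1],[-0.01,0,0,0,1],[-0.02,0,0,0,1],[-0.02,0,0,0,1],[-0.02,0,0,0,1],[-0.01,0,0,0,1],[0,0,0,0,1]],
  ],
)

```text
time: 28.7
tool_pos: [0.5563, -0.1082, 0.1613]
tool_rot: [-2.101, 1.519, 2.548]
contact_force: [0.1, -0.3, 0.6]
opening: 0.0918
```

```bash
python3 -c "
from h import *
go([.556,-.1185,.16],-4.1);print(pose()[1].round(4))"
```

```text
pos [ 0.5563 -0.1082  0.1613] jaw -3.61 tilt 2.96 F [ 0.1 -0.3  0.6] op 0.0918 t 28.7 q6 -0.28
 shift mm [ 1.   0.4 10.4] turn 0.49
[[-0.0429  0.997  -0.0641]
 [ 0.0289 -0.0629 -0.9976]
 [-0.9987 -0.0446 -0.0261]]
```

>>> play_rows(
  moves=[
    [[0.045,0,0,0,1],[0.045,0,0,0,1],[0,0,0,0,1],[0,0,0,0,1],[-0.02,0,0,0,1],[-0.025,0,0,0,1],[-0.025,0,0,0,1],[-0.015,0,0,0,1],[-0.01,0,0,0,1],[0,0,0,0,1]],
  ],
)

```text
time: 29.7
tool_pos: [0.5614, -0.1101, 0.1837]
tool_rot: [-2.264, 1.538, 2.386]
contact_force: [-0.2, -0.0, 0.1]
opening: 0.092
```

```bash
python3 -c "
from h import *
go([.556,-.1185,.16],-4.1);print(pose()[1].round(4))"
```

```text
pos [ 0.5614 -0.1101  0.1837] jaw -3.56 tilt 1.86 F [-0.2 -0.   0.1] op 0.0920 t 29.7 q6 -0.28
 shift mm [23.6 -4.2  9.2] turn 0.54
[[-0.0237  0.9978 -0.0626]
 [ 0.0223 -0.0621 -0.9978]
 [-0.9995 -0.025  -0.0208]]
```

>>> play_rows(
  moves=[
    [[0.045,0,0,0,1],[0.045,0,0,0,1],[0,0,0,0,1],[0,0,0,0,1],[0,-0.005,0.009,0.5,1],[0.02,0,0,0,1],[0,0,0,0,1],[0,0,0,0,1],[0,0,0,0,1],[0,0,0,0,1]],
  ],
)

```text
time: 30.7
tool_pos: [0.5592, -0.1211, 0.0849]
tool_rot: [-2.774, 1.555, 1.866]
contact_force: [0.2, -0.8, -0.1]
opening: 0.0916
```

```bash
python3 -c "
from h import *
go([.556,-.1185,.018],-4.1);print(pose()[1].round(4))
pic('wrist','w13')
k=robot.get_calibration('wrist')
for p in ([.5556,-.1184,.043],[.5571+.127*.9974,-.1198-.127*.0717,.004]):print(w2px('wrist',p,k))"
```

```text
pos [ 0.5592 -0.1211  0.0849] jaw -4.16 tilt 0.88 F [ 0.2 -0.8 -0.1] op 0.0916 t 30.7 q6 -0.29
 shift mm [66.9 -3.  -1.4] turn -0.06
[[-0.0045  0.9973 -0.0726]
 [ 0.0148 -0.0725 -0.9973]
 [-0.9999 -0.0055 -0.0144]]
[256.38346324 215.09012991]
[415.23079895 200.39390039]
```

View pics/w13.png

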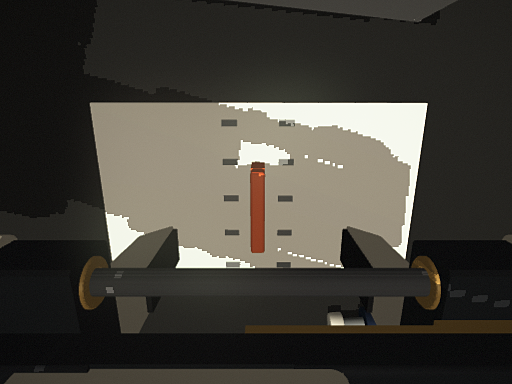

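>>> play_rows(
  moves=[
    [[0,-0.003,-0.003,0,1],[0.02,0,0,0,0.5],[0.02,0,0,0,0.2],[0.01,0,0,0,0],[0,0,0,0,0],[0,0,0,0,0],[0,0,0,0,0],[0,0,0,0,0],[0,0,0,0,0],[0,0,0,0,0]],
  ],
)

```text
time: 31.75
tool_pos: [0.5584, -0.1167, 0.0385]
tool_rot: [2.984, 1.558, 1.342]
contact_force: [-0.1, -0.1, 0.8]
opening: 0.0458
```

```bash
python3 -c "
from h import *
go([.556,-.117,.018],-4.1);print(pose()[1].round(4))"
```

```text
pos [ 0.5584 -0.1167  0.0385] jaw -4.10 tilt 0.72 F [-0.1 -0.1  0.8] op 0.0458 t 31.8 q6 -0.29
 shift mm [20.5 -2.4  0.7] turn 0.00
[[ 0.0028  0.9974 -0.0715]
 [ 0.0122 -0.0715 -0.9974]
 [-0.9999  0.002  -0.0124]]
```

>>> play_rows(
  moves=[
    [[0.007,-0.002,0,0,0],[0.007,0,0,0,0],[0.005,0,0,0,0],[0,0,0,0,0],[0,0,0,0,-0.5],[0,0,0,0,-1],[0,0,0,0,-1],[0,0,0,0,-1],[0,0,0,0,-1],[0,0,0,0,-1]],
  ],
  grip_force=35,
)

```text
time: 32.75
tool_pos: [0.5564, -0.1163, 0.0179]
tool_rot: [2.966, 1.558, 1.324]
contact_force: [0.4, 0.4, -1.8]
opening: 0.0096
```

```bash
python3 -c "
from h import *
go([.556,-.117,.018],-4.1);print(pose()[1].round(4))"
```

```text
pos [ 0.5564 -0.1163  0.0179] jaw -4.11 tilt 0.72 F [ 0.4  0.4 -1.8] op 0.0096 t 32.8 q6 -0.29
 shift mm [-0.1 -0.3  0.7] turn -0.01
[[ 0.0031  0.9974 -0.0716]
 [ 0.0122 -0.0716 -0.9974]
 [-0.9999  0.0022 -0.0123]]
```

>>> play_rows(
  moves=[
    [[-0.005,0,0,0,-1],[-0.015,0,0,0,-1],[-0.025,0,0,0,-1],[-0.03,0,0,0,-1],[-0.03,0,0,0,-1],[-0.025,0,0,0,-1],[-0.015,0,0,0,-1],[-0.005,0,0,0,-1],[0,0,0,0,-1],[0,0,0,0,-1]],
  ],
)

```text
time: 33.75
tool_pos: [0.5537, -0.1175, 0.1734]
tool_rot: [-2.905, 1.557, 1.735]
contact_force: [-0.2, -0.1, -1.6]
opening: 0.0095
```

```bash
python3 -c "
from h import *
go([.5575,.1135,.18],-10.2);print(pose()[1].round(4));pic('side','s14')"
```

```text
pos [ 0.5537 -0.1175  0.1734] jaw -4.11 tilt 0.81 F [-0.2 -0.1 -1.6] op 0.0095 t 33.8 q6 -0.28
 shift mm [  -3.3  -12.7 -230.8] turn 6.09
[[-0.0023  0.9974 -0.0717]
 [ 0.014  -0.0716 -0.9973]
 [-0.9999 -0.0033 -0.0138]]
```

View pics/s14.png

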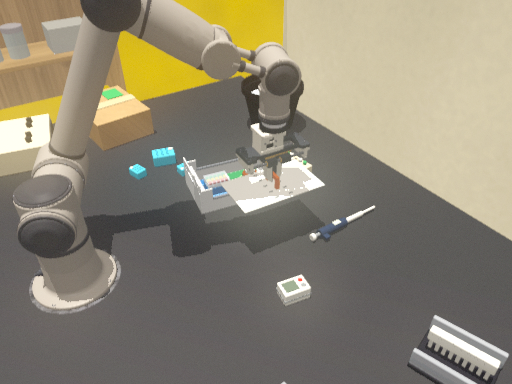

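>>> play_rows(
  moves=[
    [[-0.01,-0.001,-0.02,0,-1],[0,-0.002,-0.035,0,-1],[0,-0.002,-0.045,0,-1],[0,-0.002,-0.045,0,-1],[0,-0.002,-0.04,0,-1],[0,-0.002,-0.025,0,-1],[0,0,-0.01,3,-1],[0,0,0,3,-1],[0,0,0,0,-1],[0,0,0,0,-1]],
  ],
)

```text
time: 34.8
tool_pos: [0.5535, 0.1112, 0.1741]
tool_rot: [-1.957, 1.542, 2.575]
contact_force: [-0.6, -0.9, -0.8]
opening: 0.01
```

```bash
python3 -c "
from h import *
go([.5575,.1135,.18],-10.2);print(pose()[1].round(4));pic('wrist','w15');pic('top','t15',(115,80,295,280),3)"
```

```text
pos [0.5535 0.1112 0.1741] jaw -10.33 tilt 1.65 F [-0.6 -0.9 -0.8] op 0.0100 t 34.8 q6 0.23
 shift mm [-5.9  3.3 -3.1] turn -0.13
[[-0.0244  0.9834 -0.1795]
 [ 0.0155 -0.1792 -0.9837]
 [-0.9996 -0.0267 -0.0109]]
```

View pics/w15.png

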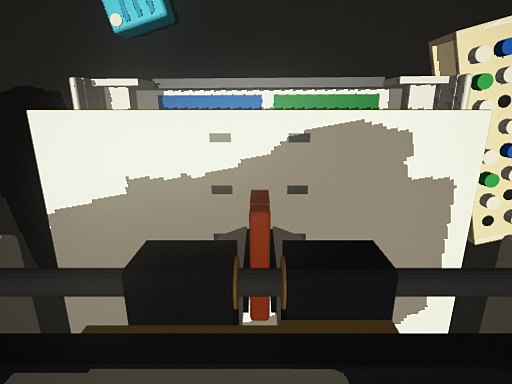

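View pics/t15.png

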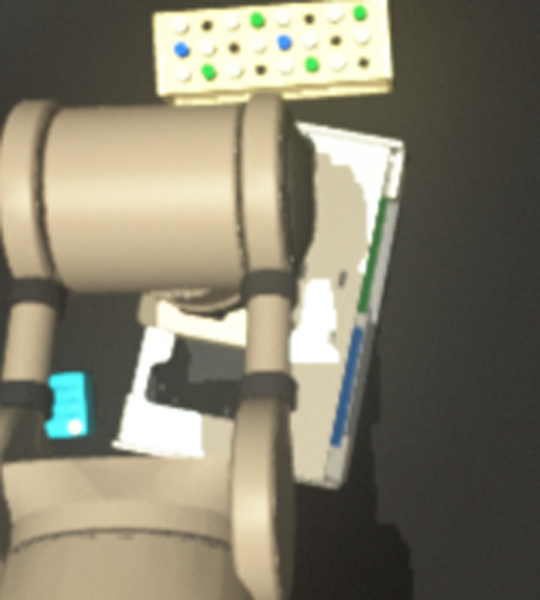

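```bash
python3 -c "
from h import *
k=robot.get_calibration('wrist');p,R,s=pose()
for q in [(27,110),(490,110)]:
    o,d=ray(k,q);o=R.T@(o-p);d=R.T@d;t=(.014-o[0])/d[0];print((o+t*d).round(4))
# world where carrier side-wall: predicted corner pixels
c=np.array([.5575,.1135,0]);a=np.radians(-10.2);X=np.array([np.cos(a),np.sin(a),0]);Y=np.array([-X[1],X[0],0])
for x in(-.14,.14): print(w2px('wrist',c+x*X+.09*Y+[0,0,.107],k), w2px('wrist',c+x*X*100/140+.09*Y+[0,0,.086],k))
"
```

```text
[ 0.014  -0.1269 -0.0727]
[ 0.014   0.1229 -0.0727]
[69.1063108 78.9534051] [137.62219501  80.86291084]
[475.20231965  76.77307375] [402.46875677  79.49394484]
```

>>> play_rows(
  moves=[
    [[0,0.005,-0.003,0,-1],[0.04,0,0,0,-1],[0,0,0,0,-1],[0,0,0,0,-1],[0,0,0,0,-1],[0,0,0,0,-1],[0,0,0,0,-1],[0,0,0,0,-1],[0,0,0,0,-1],[0,0,0,0,-1]],
  ],
)

```text
time: 35.9
tool_pos: [0.5634, 0.1121, 0.1404]
tool_rot: [-2.296, 1.55, 2.234]
contact_force: [-0.4, 0.8, -1.5]
opening: 0.0095
```

```bash
python3 -c "
from h import *
go([.5595,.1145,.086],-10.2);print(pose()[1].round(4))"
```

```text
pos [0.5634 0.1121 0.1404] jaw -10.43 tilt 1.18 F [-0.4  0.8 -1.5] op 0.0095 t 35.9 q6 0.23
 shift mm [54.5 -3.4 -0.9] turn -0.23
[[-0.0126  0.9834 -0.1812]
 [ 0.0162 -0.181  -0.9833]
 [-0.9998 -0.0154 -0.0136]]
```

Correct in-plane and lower to just above the wall tops' inside.

>>> play_rows(
  moves=[
    [[0,-0.004,-0.002,-0.2,-1],[0.02,0,0,0,-1],[0,0,0,0,-1],[0,0,0,0,-1],[0,0,0,0,-1],[0,0,0,0,-1],[0,0,0,0,-1],[0,0,0,0,-1],[0,0,0,0,-1],[0,0,0,0,-1]],
  ],
)

```text
time: 36.9
tool_pos: [0.5601, 0.116, 0.1235]
tool_rot: [-2.488, 1.552, 2.046]
contact_force: [-0.5, -0.2, -2.0]
opening: 0.0096
```

```bash
python3 -c "
from h import *
go([.5595,.1145,.086],-10.2);print(pose()[1].round(4))
pic('wrist','w16');pic('side','s16',(150,100,320,220),4)"
```

```text
pos [0.5601 0.116  0.1235] jaw -10.18 tilt 1.07 F [-0.5 -0.2 -2. ] op 0.0096 t 36.9 q6 0.23
 shift mm [37.4  0.1  2.1] turn 0.02
[[-0.0086  0.9842 -0.1769]
 [ 0.0167 -0.1767 -0.9841]
 [-0.9998 -0.0114 -0.0149]]
```

View pics/s16.png

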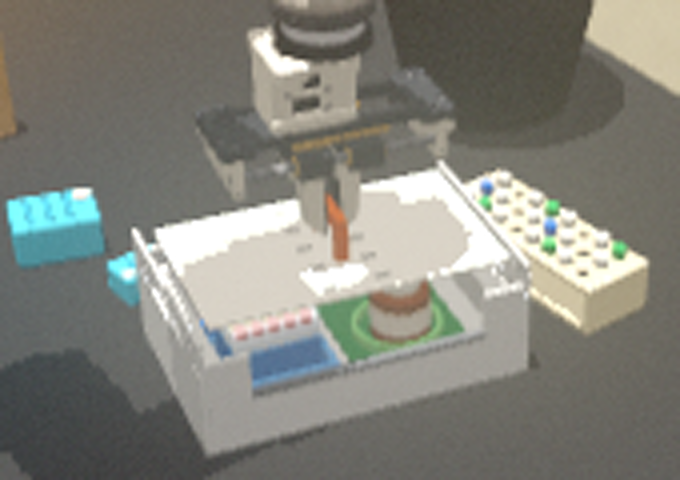

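View pics/w16.png

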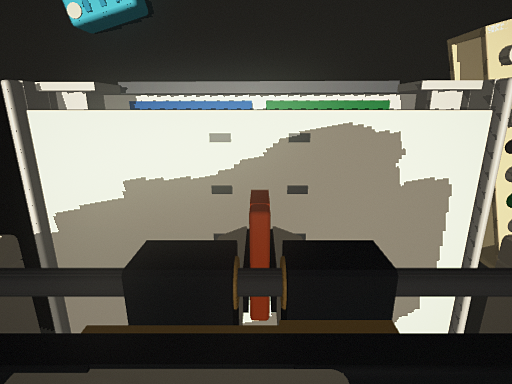

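>>> play_rows(
  moves=[
    [[0.01,0,0.001,0,-1],[0.01,0,0,0,-1],[0.008,0,0,0,-1],[0,0,0,0,-1],[0,0,0,0,-1],[0,0,0,0,-1],[0,0,0,0,-1],[0,0,0,0,-1],[0,0,0,0,-1],[0,0,0,0,-1]],
  ],
)

```text
time: 38.0
tool_pos: [0.5595, 0.1154, 0.0925]
tool_rot: [-2.45, 1.552, 2.084]
contact_force: [0.1, -0.8, -1.6]
opening: 0.0094
```

```bash
python3 -c "
from h import *
go([.5595,.1145,.086],-10.2);print(pose()[1].round(4))"
```

```text
pos [0.5595 0.1154 0.0925] jaw -10.18 tilt 1.09 F [ 0.1 -0.8 -1.6] op 0.0094 t 38.0 q6 0.23
 shift mm [6.5 0.2 1. ] turn 0.02
[[-0.0094  0.9842 -0.1769]
 [ 0.0166 -0.1768 -0.9841]
 [-0.9998 -0.0122 -0.0147]]
```

>>> play_rows(
  moves=[
    [[0.003,0,0.001,0,-1],[0.003,0,0,0,-1],[0.001,0,0,0,-1],[0,0,0,0,-1],[0,0,0,0,-1],[0,0,0,0,-0.5],[0,0,0,0,-0.3],[0,0,0,0,-0.3],[0,0,0,0,-0.3],[0,0,0,0,-0.3]],
  ],
)

```text
time: 39.0
tool_pos: [0.56, 0.1145, 0.086]
tool_rot: [-2.566, 1.553, 1.968]
contact_force: [0.3, 0.0, -0.3]
opening: 0.0322
```

```bash
python3 -c "
from h import *
go([.5595,.1145,.086],-10.2)
pic('side','s17',(150,100,320,220),4)"
```

```text
pos [0.56   0.1145 0.086 ] jaw -10.18 tilt 1.05 F [ 0.3  0.  -0.3] op 0.0322 t 39.0 q6 0.22
 shift mm [ 0.  -0.5  0.1] turn 0.02
```

View pics/s17.png

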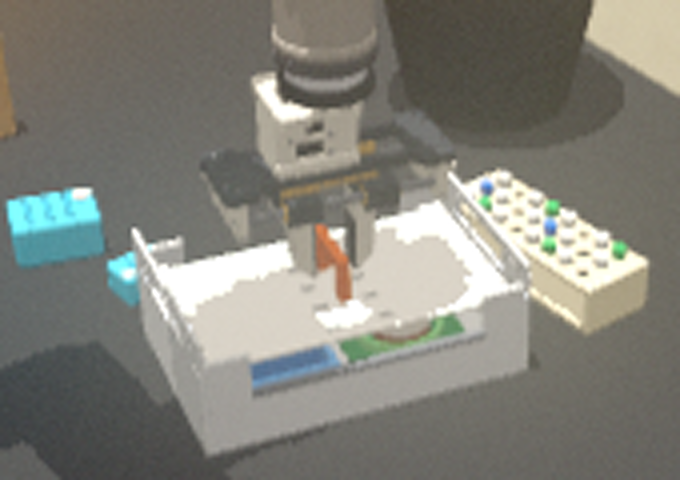

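>>> play_rows(
  moves=[
    [[-0.005,0,0,0,0],[-0.015,0,0,0,0.3],[-0.02,0,0,0,1],[-0.025,0,0,0,1],[-0.025,0,0,0,1],[-0.015,0,0,0,1],[0,0,0,-8.5,1],[0,0,0,-8.5,1],[0,0,0,-8.5,1],[0,0,0,-8.5,1]],
  ],
)

```text
time: 40.05
tool_pos: [0.561, 0.1127, 0.1994]
tool_rot: [2.95, 1.553, 1.805]
contact_force: [-0.6, -0.8, 0.5]
opening: 0.0917
```

>>> play_rows(
  moves=[
    [[0,0,0,-8.5,1],[0,0,0,-8.5,1],[0,0,0,-8.5,1],[0,0,0,-8.5,1],[0,0,0,-8.5,1],[0,0,0,-7,1],[0,0,0,0,1],[0,0,0,0,1],[0,0,0,0,1],[0,0,0,0,1]],
  ],
)

```text
time: 41.05
tool_pos: [0.561, 0.1127, 0.2031]
tool_rot: [1.893, 1.554, 1.621]
contact_force: [0.6, 0.8, -0.9]
opening: 0.0915
```

```bash
python3 -c "
from h import *
go([.4313,.3965,.19],73.5);print(pose()[1].round(4))
pic('side','s18',(150,100,320,220),4)"
```

```text
pos [0.561  0.1127 0.2031] jaw 74.39 tilt 0.99 F [ 0.6  0.8 -0.9] op 0.0915 t 41.0 q6 -1.25
 shift mm [  18.1  238.2 -201.2] turn 0.89
[[-9.000e-04  2.691e-01  9.631e-01]
 [ 1.720e-02  9.630e-01 -2.690e-01]
 [-9.999e-01  1.640e-02 -5.500e-03]]
```

View pics/s18.png

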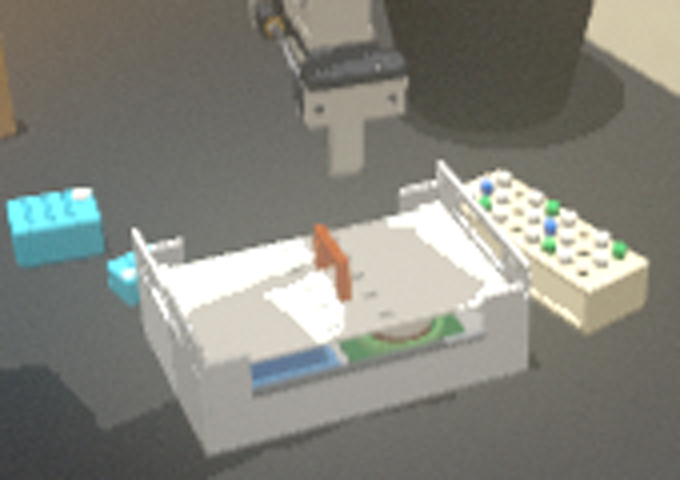

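>>> play_rows(
  moves=[
    [[0,0.015,-0.012,0,1],[0,0.03,-0.025,0,1],[0,0.034,-0.029,0,1],[0,0.034,-0.029,0,1],[0,0.034,-0.029,0,1],[0,0.034,-0.029,0,1],[0,0.03,-0.025,0,1],[0,0.015,-0.012,0,1],[0,0,0,0,1],[0,0,0,0,1]],
  ],
)

```text
time: 42.1
tool_pos: [0.4362, 0.391, 0.2073]
tool_rot: [1.835, 1.554, 1.55]
contact_force: [-0.7, -0.1, 0.6]
opening: 0.0914
```

```bash
python3 -c "
from h import *
go([.4313,.3965,.1],73.5);print(pose()[1].round(4))
pic('wrist','w19')
k=robot.get_calibration('wrist');np.save('k.npy',k,allow_pickle=True)"
```

```text
pos [0.4362 0.391  0.2073] jaw 73.70 tilt 0.98 F [-0.7 -0.1  0.6] op 0.0914 t 42.1 q6 -0.70
 shift mm [107.3   2.1  -5.8] turn 0.20
[[ 4.000e-04  2.807e-01  9.598e-01]
 [ 1.720e-02  9.597e-01 -2.806e-01]
 [-9.999e-01  1.660e-02 -4.500e-03]]
```

View pics/w19.png

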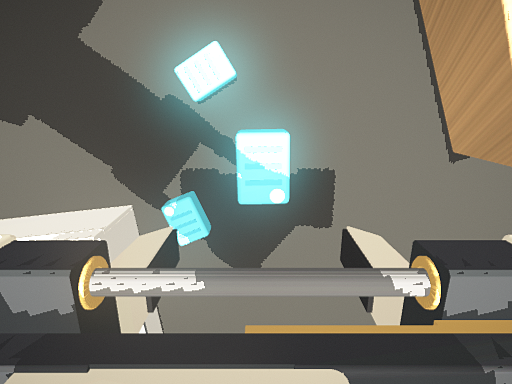

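```bash
python3 -c "
from h import *
P=np.array([px2w('wrist',q,.042) for q in [(236,130),(290,130),(290,204),(236,203)]]);print(P.mean(0),P[1]-P[0],P[2]-P[1],np.linalg.norm(P[1]-P[0]),np.linalg.norm(P[2]-P[1]))"
```

```text
[0.4278515  0.40013896 0.042     ] [0.01578678 0.05358143 0.        ] [ 0.07812363 -0.02053177  0.        ] 0.05585868097885 0.0807765746103086
```

>>> play_rows(
  moves=[
    [[0,0.004,-0.006,0.2,1],[0.02,0,0,0,1],[0.025,0,0,0,1],[0.025,0,0,0,1],[0.025,0,0,0,1],[0.015,0,0,0,1],[0,0,0,0,1],[0,0,0,0,1],[0,0,0,0,1],[0,0,0,0,1]],
  ],
)

```text
time: 43.15
tool_pos: [0.4377, 0.3927, 0.0977]
tool_rot: [1.588, 1.55, 1.282]
contact_force: [0.0, -0.3, 0.1]
opening: 0.0918
```

```bash
python3 -c "
from h import *
go([.4297,.398,.01],73.5);print(pose()[1].round(4))
pic('wrist','w20')"
```

```text
pos [0.4377 0.3927 0.0977] jaw 72.49 tilt 1.21 F [ 0.  -0.3  0.1] op 0.0918 t 43.1 q6 -0.68
 shift mm [87.8  0.8 -9.2] turn -1.01
[[ 6.000e-03  3.009e-01  9.537e-01]
 [ 2.020e-02  9.534e-01 -3.009e-01]
 [-9.998e-01  2.110e-02 -4.000e-04]]
```

View pics/w20.png

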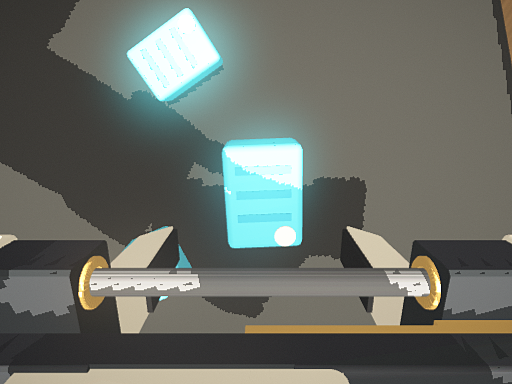

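```bash
python3 -c "
from h import *
P=np.array([px2w('wrist',q,.042) for q in [(223,139),(302,139),(303,246),(230,248)]]);print(P.mean(0),P[1]-P[0],P[2]-P[1],np.linalg.norm(P[1]-P[0]),np.linalg.norm(P[2]-P[1]))
d=P[2]+P[1]-P[0]-P[3];print(np.degrees(np.arctan2(d[1],d[0])));d=P[2]+P[3]-P[0]-P[1];print(np.degrees(np.arctan2(d[1],d[0])))
go([*P.mean(0)[:2],.01],74.5)"
```

```text
[0.42707626 0.40137958 0.042     ] [0.01651193 0.05190187 0.        ] [ 0.07884106 -0.02066139  0.        ] 0.054465110060522036 0.08150340753876673
72.98557391733344
-15.211209963722228
pos [0.4378 0.3928 0.0978] jaw 72.49 tilt 1.23 F [0.5 0.5 0.1] op 0.0917 t 43.2 q6 -0.68
 shift mm [ 87.9   3.1 -12.8] turn -2.01
```

```bash
python3 -c "
from h import *
a=cv2.imread('pics/side0.png')
def draw(c,yaw,hx,hy,h,col):
    a_=np.radians(yaw);X=np.array([np.cos(a_),np.sin(a_),0]);Y=np.array([-X[1],X[0],0])
    q=np.array([w2px('side',np.array([*c,h])+sx*hx*X+sy*hy*Y) for sx,sy in((-1,-1),(1,-1),(1,1),(-1,1))])
    q=((q+.5)*6-.5-np.array([120,120])*6)
    cv2.polylines(b,[q.round().astype(int).reshape(-1,1,2)],True,col,1)
b=cv2.resize(a[120:190,120:230],None,fx=6,fy=6,interpolation=cv2.INTER_CUBIC)
draw((.4313,.3965),-15.5,.04,.029,.042,(0,0,255))
draw((.427,.4014),-15.5,.04,.029,.042,(0,255,0))
draw((.573,.3776),8.,.038,.026,.055,(0,0,255))
draw((.5716,.383),8,.038,.026,.055,(0,255,0))
cv2.imwrite('pics/s0o.png',b)"
```

```text
(no output)
```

View pics/s0o.png

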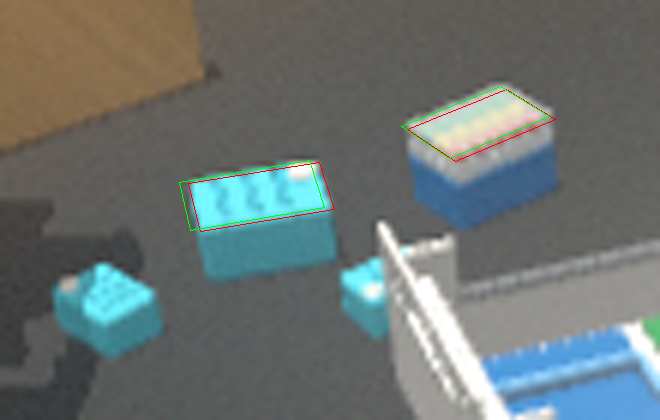

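>>> play_rows(
  moves=[
    [[0,0.001,-0.008,-1,1],[0.025,0,0,0,1],[0.025,0,0,0,1],[0.02,0,0,0,1],[0.005,0,0,0,1],[0,0,0,0,1],[0,0,0,0,1],[0,0,0,0,1],[0,0,0,0,1],[0,0,0,0,1]],
  ],
)

```text
time: 44.2
tool_pos: [0.4319, 0.4026, 0.029]
tool_rot: [1.314, 1.537, 1.033]
contact_force: [-0.6, 0.9, 0.6]
opening: 0.0918
```

```bash
python3 -c "
from h import *
go([.431,.398,.01],74);print(pose()[1].round(4))"
```

```text
pos [0.4319 0.4026 0.029 ] jaw 73.88 tilt 1.94 F [-0.6  0.9  0.6] op 0.0918 t 44.2 q6 -0.69
 shift mm [18.8 -5.3  0.3] turn -0.12
[[ 0.0173  0.2775  0.9606]
 [ 0.029   0.9602 -0.2779]
 [-0.9994  0.0327  0.0086]]
```

>>> play_rows(
  moves=[
    [[0.006,-0.004,0,0,1],[0.006,0,0,0,1],[0.004,0,0,0,1],[0,0,0,0,1],[0,0,0,0,0.6],[0,0,0,0,0],[0,0,0,0,0],[0,0,0,0,0],[0,0,0,0,0],[0,0,0,0,0]],
  ],
  grip_force=25,
)

```text
time: 45.2
tool_pos: [0.4313, 0.3989, 0.0119]
tool_rot: [1.304, 1.536, 1.022]
contact_force: [-0.3, -0.1, -1.8]
opening: 0.0584
```

```bash
python3 -c "
from h import *
go([.431,.398,.01],74);print(pose()[1].round(4))
pic('wrist','w21')"
```

```text
pos [0.4313 0.3989 0.0119] jaw 73.87 tilt 1.97 F [-0.3 -0.1 -1.8] op 0.0584 t 45.2 q6 -0.69
 shift mm [ 1.8 -1.  -0. ] turn -0.13
[[ 0.018   0.2777  0.9605]
 [ 0.0294  0.9601 -0.2781]
 [-0.9994  0.0332  0.0091]]
```

View pics/w21.png

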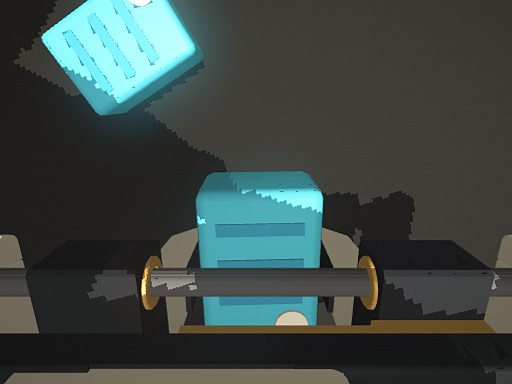

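```bash
python3 -c "
from h import *
k=robot.get_calibration('wrist');p,R,s=pose()
for q in [(262,173),(262,195),(292,319)]:
    o,d=ray(k,q);o=R.T@(o-p);d=R.T@d;t=(-.030-o[0])/d[0];print((o+t*d).round(4))"
```

```text
[-0.03    0.001  -0.0495]
[-0.03    0.001  -0.0397]
[-0.03    0.016   0.0243]
```

>>> play_rows(
  moves=[
    [[-0.005,0,0,0,0],[-0.015,0,0,0,0],[-0.025,0,0,0,0],[-0.03,0,0,0,0],[-0.035,0,0,0,0],[-0.035,0,0,0,0],[-0.025,0,0,0,0],[-0.01,0,0,0,0],[0,0,0,0,0],[0,0,0,0,0]],
  ],
)

```text
time: 46.25
tool_pos: [0.4253, 0.3916, 0.1963]
tool_rot: [1.457, 1.545, 1.175]
contact_force: [-0.0, -0.4, -2.3]
opening: 0.0584
```

```bash
python3 -c "
from h import *
go([.4994,.1239,.19],79.8);print(pose()[1].round(4))"
```

```text
pos [0.4253 0.3916 0.1963] jaw 73.86 tilt 1.48 F [-0.  -0.4 -2.3] op 0.0584 t 46.2 q6 -0.69
 shift mm [   0.6 -236.6  145.6] turn -5.94
[[ 0.0099  0.2779  0.9605]
 [ 0.0238  0.9603 -0.2781]
 [-0.9997  0.0256  0.0029]]
```

>>> play_rows(
  moves=[
    [[0,-0.015,0.009,0,0],[0,-0.03,0.018,0,0],[0,-0.036,0.022,0,0],[0,-0.036,0.022,0,0],[0,-0.036,0.022,0,0],[0,-0.036,0.022,0,0],[0,-0.026,0.016,0,0],[0,-0.01,0.006,0,0],[0,0,0,-3,0],[0,0,0,-3,0]],
  ],
)

```text
time: 47.25
tool_pos: [0.4892, 0.1193, 0.1753]
tool_rot: [2.595, 1.549, 2.42]
contact_force: [-0.4, 1.0, -1.4]
opening: 0.0584
```

```bash
python3 -c "
from h import *
go([.4994,.1239,.12],79.8);print(pose()[1].round(4))"
```

```text
pos [0.4892 0.1193 0.1753] jaw 79.97 tilt 1.28 F [-0.4  1.  -1.4] op 0.0584 t 47.2 q6 -1.33
 shift mm [55.1  5.7 10.3] turn 0.17
[[-0.0167  0.1741  0.9846]
 [ 0.0147  0.9847 -0.1739]
 [-0.9998  0.0116 -0.019 ]]
```

Correct and descend with fast rows.

>>> play_rows(
  moves=[
    [[0,0.005,0.009,0,0],[0.03,0,0,0,0],[0.025,0,0,0,0],[0,0,0,0,0],[0,0,0,0,0],[0,0,0,0,0],[0,0,0,0,0],[0,0,0,0,0],[0,0,0,0,0],[0,0,0,0,0]],
  ],
)

```text
time: 48.25
tool_pos: [0.5012, 0.1257, 0.1201]
tool_rot: [2.455, 1.55, 2.276]
contact_force: [0.0, -0.2, -2.9]
opening: 0.0584
```

```bash
python3 -c "
from h import *
go([.4994,.1239,.085],79.8);print(pose()[1].round(4))
pic('wrist','w22');pic('side','s22',(150,100,320,220),4)"
```

```text
pos [0.5012 0.1257 0.1201] jaw 79.75 tilt 1.20 F [ 0.  -0.2 -2.9] op 0.0584 t 48.2 q6 -1.32
 shift mm [35.1 -2.6 -0.9] turn -0.05
[[-0.0136  0.1779  0.9839]
 [ 0.0159  0.984  -0.1777]
 [-0.9998  0.0133 -0.0162]]
```

View pics/w22.png

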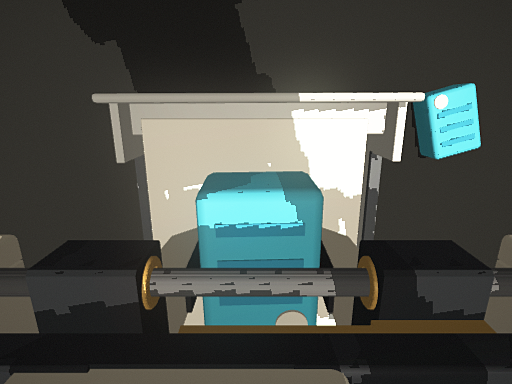

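View pics/s22.png

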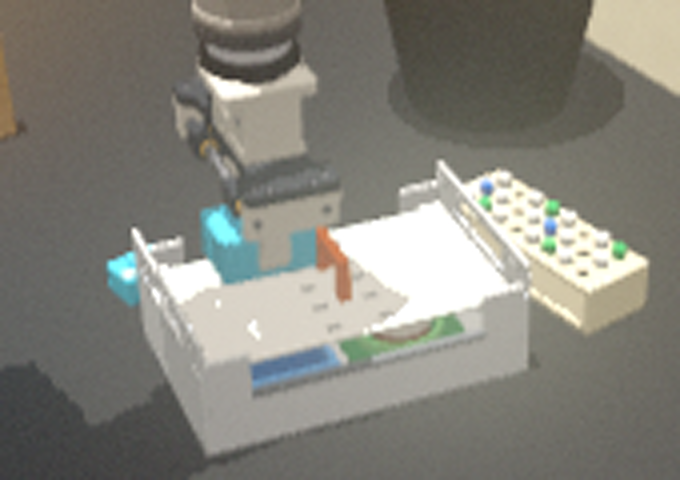

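>>> play_rows(
  moves=[
    [[0.008,-0.002,-0.001,0,0],[0.01,0,0,0,0],[0.01,0,0,0,0],[0,0,0,0,0],[0,0,0,0,0],[0.002,0,0,0,0],[0,0,0,0,0],[0,0,0,0,0],[0,0,0,0,0],[0,0,0,0,0]],
  ],
)

```text
time: 49.35
tool_pos: [0.499, 0.1241, 0.0869]
tool_rot: [2.499, 1.549, 2.32]
contact_force: [-0.5, -0.1, -2.7]
opening: 0.0582
```

```bash
python3 -c "
from h import *
go([.4994,.1239,.085],79.8);print(pose()[1].round(4))"
```

```text
pos [0.499  0.1241 0.0869] jaw 79.74 tilt 1.24 F [-0.5 -0.1 -2.7] op 0.0582 t 49.4 q6 -1.32
 shift mm [ 1.9 -0.2  0.4] turn -0.06
[[-0.0147  0.1781  0.9839]
 [ 0.0158  0.9839 -0.1779]
 [-0.9998  0.0129 -0.0173]]
```

>>> play_rows(
  moves=[
    [[0.002,0,0,0,0],[0,0,0,0,0],[0,0,0,0,0.4],[0,0,0,0,0.5],[0,0,0,0,0.6],[0,0,0,0,0.7],[0,0,0,0,0.8],[0,0,0,0,0.8],[0,0,0,0,0.8],[0,0,0,0,0.8]],
  ],
)

```text
time: 50.35
tool_pos: [0.5001, 0.1242, 0.0861]
tool_rot: [2.365, 1.551, 2.186]
contact_force: [0.9, -0.3, 0.5]
opening: 0.0826
```

>>> play_rows(
  moves=[
    [[-0.005,0,0,0,0.8],[-0.015,0,0,0,1],[-0.025,0,0,0,1],[-0.025,0,0,0,1],[-0.025,0,0,0,1],[-0.01,0,0,0,1],[0,0,0,0,1],[0,0,0,0,1],[0,0,0,0,1],[0,0,0,0,1]],
  ],
)

```text
time: 51.35
tool_pos: [0.4994, 0.1223, 0.193]
tool_rot: [2.588, 1.548, 2.409]
contact_force: [0.0, 0.3, 0.3]
opening: 0.0921
```

```bash
python3 -c "
from h import *
go([.4474,-.3679,.19],80);print(pose()[1].round(4))
pic('wrist','w23');pic('side','s23',(150,100,320,220),4)"
```

```text
pos [0.4994 0.1223 0.193 ] jaw 79.74 tilt 1.33 F [0.  0.3 0.3] op 0.0921 t 51.4 q6 -1.32
 shift mm [  -3.7 -491.7   36.1] turn -0.26
[[-0.0173  0.1782  0.9839]
 [ 0.0155  0.9839 -0.1779]
 [-0.9997  0.0122 -0.0198]]
```

View pics/w23.png

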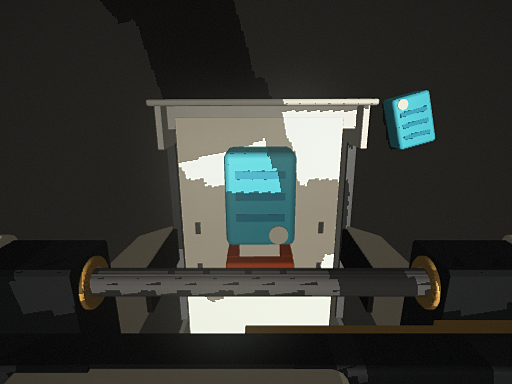

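View pics/s23.png

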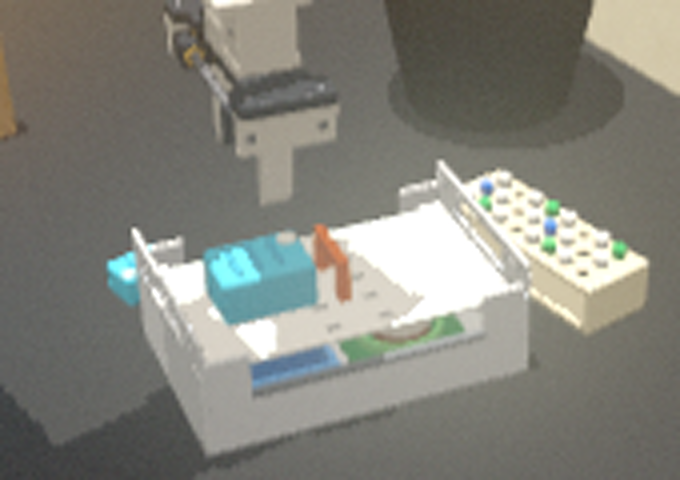

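```bash
python3 -c "
from h import *
P=np.array([px2w('wrist',q,.114) for q in [(225,148),(295,147),(296,244),(226,245)]]);print(P.mean(0),P[1]-P[0],P[2]-P[1],np.linalg.norm(P[1]-P[0]),np.linalg.norm(P[2]-P[1]))"
```

```text
[0.49473836 0.12523016 0.114     ] [0.00896121 0.05336183 0.        ] [ 0.080957   -0.01121984  0.        ] 0.0541090404021808 0.08173078456965366
```

>>> play_rows(
  moves=[
    [[0,-0.02,0.001,0,1],[0,-0.035,0.003,0,1],[0,-0.045,0.004,0,1],[0,-0.045,0.004,0,1],[0,-0.045,0.004,0,1],[0,-0.045,0.004,0,1],[0,-0.045,0.004,0,1],[0,-0.045,0.004,0,1],[0,-0.045,0.004,0,1],[0,-0.035,0.003,0,1]],
  ],
)

```text
time: 52.45
tool_pos: [0.4606, -0.2927, 0.1824]
tool_rot: [2.608, 1.542, 2.438]
contact_force: [0.7, 0.7, -0.7]
opening: 0.0915
```

```bash
python3 -c "
from h import *
go([.4474,-.3679,.19],80)"
```

```text
pos [ 0.4606 -0.2927  0.1824] jaw 80.26 tilt 1.67 F [ 0.7  0.7 -0.7] op 0.0915 t 52.5 q6 -2.11
 shift mm [ -8.7 -76.3  -0.5] turn 0.26
```

>>> play_rows(
  moves=[
    [[0,-0.025,0,0,1],[0,-0.025,0,0,1],[0,-0.015,0,0,1],[0,-0.006,0,0,1],[0,0,0,0,1],[0.04,0,0,0,1],[0.04,0,0,0,1],[0,0,0,0,1],[0,0,0,0,1],[0,0,0,0,1]],
  ],
)

```text
time: 53.45
tool_pos: [0.4471, -0.3643, 0.1002]
tool_rot: [2.573, 1.542, 2.402]
contact_force: [0.7, 0.4, -0.2]
opening: 0.0918
```

```bash
python3 -c "
from h import *
go([.4474,-.3679,.01],79.7);print(pose()[1].round(4))
pic('wrist','w24')
k=robot.get_calibration('wrist')
X=np.array([.99,-.139,0]);Y=np.array([.139,.99,0])
X=np.array([np.cos(np.radians(-9.2)),np.sin(np.radians(-9.2)),0]);Y=np.array([-X[1],X[0],0]);c=np.array([.4474,-.3679,.038])
print([w2px('wrist',c+a*.036*X+b*.025*Y,k).round(1).tolist() for a,b in((-1,-1),(-1,1),(1,1),(1,-1))])"
```

```text
pos [ 0.4471 -0.3643  0.1002] jaw 80.16 tilt 1.64 F [ 0.7  0.4 -0.2] op 0.0918 t 53.5 q6 -2.21
 shift mm [90.1 -4.9  3.1] turn 0.46
[[-0.0212  0.1709  0.9851]
 [ 0.0194  0.9852 -0.1705]
 [-0.9996  0.0155 -0.0242]]
[[218.9, 165.4], [287.3, 164.4], [286.1, 254.1], [223.0, 255.2]]
```

View pics/w24.png

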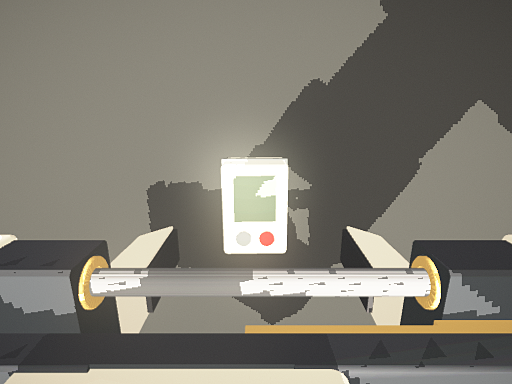

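>>> play_rows(
  moves=[
    [[0,-0.005,0.003,0.4,1],[0.03,0,0,0,1],[0.03,0,0,0,1],[0.01,0,0,0,1],[0,0,0,0,1],[0,0,0,0,1],[0,0,0,0,1],[0,0,0,0,1],[0,0,0,0,1],[0,0,0,0,1]],
  ],
)

```text
time: 54.5
tool_pos: [0.4555, -0.377, 0.0423]
tool_rot: [-2.992, 1.567, 3.111]
contact_force: [0.2, 0.4, 1.2]
opening: 0.0915
```

```bash
python3 -c "
from h import *
go([.4474,-.3679,.01],79.7);print(pose()[1].round(4))"
```

```text
pos [ 0.4555 -0.377   0.0423] jaw 79.69 tilt 0.19 F [0.2 0.4 1.2] op 0.0915 t 54.5 q6 -2.21
 shift mm [32.3  7.5 -9.5] turn -0.01
[[-3.300e-03  1.790e-01  9.839e-01]
 [ 1.000e-04  9.839e-01 -1.790e-01]
 [-1.000e+00 -5.000e-04 -3.300e-03]]
```

>>> play_rows(
  moves=[
    [[0,0.006,-0.008,0,1],[0,0.001,-0.001,0,1],[0.01,0,0,0,1],[0.01,0,0,0,1],[0.008,0,0,0,1],[0,0,0,0,1],[0,0,0,0,0.6],[0,0,0,0,0.4],[0,0,0,0,0.4],[0,0,0,0,0.4]],
  ],
  grip_force=20,
)

```text
time: 55.5
tool_pos: [0.4468, -0.3673, 0.0112]
tool_rot: [3.073, 1.566, 2.893]
contact_force: [-0.2, -0.7, 0.7]
opening: 0.0664
```

```bash
python3 -c "
from h import *
go([.4474,-.3679,.011],79.7)"
```

```text
pos [ 0.4468 -0.3673  0.0112] jaw 79.69 tilt 0.25 F [-0.2 -0.7  0.7] op 0.0664 t 55.5 q6 -2.21
 shift mm [ 0.2 -0.5  0.7] turn -0.01
```

>>> play_rows(
  moves=[
    [[0,0,0,0,0.2],[0,0,0,0,-0.3],[0,0,0,0,-0.3],[0,0,0,0,-0.3],[0,0,0,0,-0.3],[0,0,0,0,-0.3],[-0.005,0,0,0,-0.3],[-0.015,0,0,0,-0.3],[-0.025,0,0,0,-0.3],[-0.03,0,0,0,-0.3]],
  ],
)

```text
time: 56.5
tool_pos: [0.445, -0.3653, 0.0851]
tool_rot: [2.68, 1.558, 2.5]
contact_force: [0.5, -0.9, -1.0]
opening: 0.0495
```

>>> play_rows(
  moves=[
    [[-0.035,0,0,0,-0.3],[-0.035,0,0,0,-0.3],[-0.025,0,0,0,-0.3],[-0.015,0,0,0,-0.3],[0,0,0,0,-0.3],[0,0,0,0,-0.3],[0,0,0,0,-0.3],[0,0,0,0,-0.3],[0,0,0,0,-0.3],[0,0,0,0,-0.3]],
  ],
)

```text
time: 57.5
tool_pos: [0.4455, -0.3653, 0.2016]
tool_rot: [2.697, 1.559, 2.517]
contact_force: [-0.7, 0.4, -1.2]
opening: 0.0497
```

```bash
python3 -c "
from h import *
go([.6156,.1031,.19],79.8);print(pose()[1].round(4));pic('wrist','w25')"
```

```text
pos [ 0.4455 -0.3653  0.2016] jaw 79.69 tilt 0.69 F [-0.7  0.4 -1.2] op 0.0497 t 57.5 q6 -2.21
 shift mm [ 13.2 491.2  83.7] turn -0.11
[[-0.0097  0.179   0.9838]
 [ 0.007   0.9838 -0.1789]
 [-0.9999  0.0052 -0.0108]]
```

View pics/w25.png

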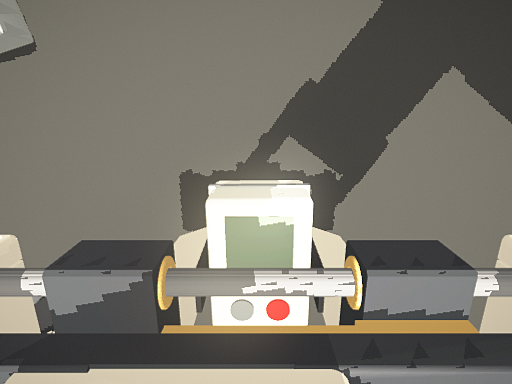

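>>> play_rows(
  moves=[
    [[0,0.02,0.003,0,-0.3],[0,0.035,0.006,0,-0.3],[0,0.044,0.0075,0,-0.3],[0,0.044,0.0075,0,-0.3],[0,0.044,0.0075,0,-0.3],[0,0.044,0.0075,0,-0.3],[0,0.044,0.0075,0,-0.3],[0,0.044,0.0075,0,-0.3],[0,0.044,0.0075,0,-0.3],[0,0.035,0.006,0,-0.3]],
  ],
)

```text
time: 58.55
tool_pos: [0.5875, 0.0225, 0.1999]
tool_rot: [2.8, 1.557, 2.61]
contact_force: [0.5, -1.1, -1.7]
opening: 0.0499
```

```bash
python3 -c "
from h import *
go([.6156,.1031,.19],79.8)"
```

```text
pos [0.5875 0.0225 0.1999] jaw 79.10 tilt 0.77 F [ 0.5 -1.1 -1.7] op 0.0499 t 58.5 q6 -1.48
 shift mm [10.2 84.4 12.5] turn -0.70
```

>>> play_rows(
  moves=[
    [[0,0.03,0.005,-0.7,-0.3],[0,0.025,0.004,0,-0.3],[0,0.016,0.002,0,-0.3],[0,0.008,0.001,0,-0.3],[0,0,0,0,-0.3],[0.025,0,0,0,-0.3],[0.025,0,0,0,-0.3],[0.015,0,0,0,-0.3],[0,0,0,0,-0.3],[0,0,0,0,-0.3]],
  ],
)

```text
time: 59.55
tool_pos: [0.6138, 0.1004, 0.133]
tool_rot: [2.917, 1.558, 2.74]
contact_force: [-0.0, -0.2, -0.1]
opening: 0.0503
```

```bash
python3 -c "
from h import *
go([.6156,.1031,.084],79.8);print(pose()[1].round(4));pic('wrist','w26')"
```

```text
pos [0.6138 0.1004 0.133 ] jaw 79.89 tilt 0.74 F [-0.  -0.2 -0.1] op 0.0503 t 59.5 q6 -1.36
 shift mm [49.   2.8  1.9] turn 0.09
[[-0.0119  0.1755  0.9844]
 [ 0.0051  0.9845 -0.1755]
 [-0.9999  0.0029 -0.0126]]
```

View pics/w26.png

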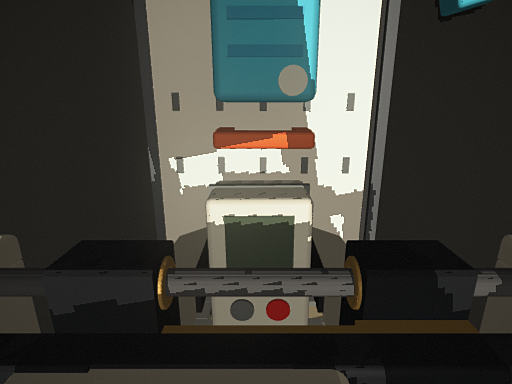

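Brick, handle and logger line up with the logger held over the bottle side; lower it.

>>> play_rows(
  moves=[
    [[0.008,0.003,0.002,0,-0.3],[0.012,0,0,0,-0.3],[0.012,0,0,0,-0.3],[0.01,0,0,0,-0.3],[0,0,0,0,-0.3],[0,0,0,0,-0.3],[0,0,0,0,-0.3],[0,0,0,0,-0.3],[0,0,0,0,-0.3],[0,0,0,0,-0.3]],
  ],
)

```text
time: 60.6
tool_pos: [0.6176, 0.103, 0.0903]
tool_rot: [2.697, 1.562, 2.521]
contact_force: [0.4, 0.1, -0.7]
opening: 0.0498
```

```bash
python3 -c "
from h import *
go([.6156,.1031,.084],79.8);print(pose()[1].round(4))"
```

```text
pos [0.6176 0.103  0.0903] jaw 79.87 tilt 0.49 F [ 0.4  0.1 -0.7] op 0.0498 t 60.6 q6 -1.36
 shift mm [ 6.3 -0.3 -2. ] turn 0.07
[[-0.007   0.1758  0.9844]
 [ 0.005   0.9844 -0.1758]
 [-1.      0.0037 -0.0078]]
```

>>> play_rows(
  moves=[
    [[0.003,0,-0.002,0,-0.3],[0.003,0,0,0,-0.3],[0,0,0,0,-0.3],[0,0,0,0,-0.3],[0,0,0,0,0.3],[0,0,0,0,0.5],[0,0,0,0,0.7],[0,0,0,0,0.8],[0,0,0,0,0.8],[0,0,0,0,0.8]],
  ],
)

```text
time: 61.6
tool_pos: [0.6161, 0.1034, 0.0849]
tool_rot: [2.502, 1.564, 2.325]
contact_force: [-0.1, -0.5, 0.1]
opening: 0.0826
```

>>> play_rows(
  moves=[
    [[-0.005,0,0,0,0.8],[-0.015,0,0,0,1],[-0.025,0,0,0,1],[-0.03,0,0,0,1],[-0.03,0,0,0,1],[-0.02,0,0,0,1],[-0.01,0,0,0,1],[0,0,0,0,1],[0,0,0,0,1],[0,0,0,0,1]],
  ],
)

```text
time: 62.6
tool_pos: [0.6156, 0.1027, 0.2247]
tool_rot: [2.777, 1.561, 2.6]
contact_force: [0.0, 0.2, -0.1]
opening: 0.0915
```

>>> play_rows(
  moves=[
    [[0,-0.02,0,0,1],[0,-0.035,0,0,1],[0,-0.045,0,0,1],[0,-0.045,0,0,1],[0,-0.045,0,0,1],[0,-0.045,0,0,1],[0,-0.035,0,0,1],[0,-0.02,0,0,1],[0,0,0,0,1],[0,0,0,0,1]],
  ],
)

```text
time: 63.6
tool_pos: [0.5579, -0.1908, 0.2088]
tool_rot: [2.936, 1.538, 2.762]
contact_force: [-0.3, 0.3, -0.1]
opening: 0.0917
```

```bash
python3 - <<'E'
from h import *
from ov import overlay
go([.6156,.1031,.084],79.8)
im=robot.read_camera('top')[...,::-1];cv2.imwrite('pics/t27f.png',im)
overlay('top','pics/t27f.png','pics/t27.png',(.5575,.1135),-10.2,4)
a=cv2.imread('pics/t27.png')
k=robot.get_calibration('top')
an=np.radians(-10.2);X=np.array([np.cos(an),np.sin(an),0]);Y=np.array([-X[1],X[0],0]);c=np.array([.5575,.1135,0])
for cx,hx,hy,z in((-.059,.04,.029,.114),(.059,.036,.025,.110)):
    q=np.array([w2px('top',c+(cx+s*hx)*X+t*hy*Y+[0,0,z],k) for s,t in((-1,-1),(1,-1),(1,1),(-1,1))])*4
    cv2.polylines(a,[q.round().astype(int).reshape(-1,1,2)],True,(0,255,0),1)
cv2.imwrite('pics/t27.png',a[420:1020,560:1080])
cv2.imwrite('pics/t27p.png',cv2.resize(im[105:255,140:270],None,fx=4,fy=4,interpolation=cv2.INTER_CUBIC))
pic('side','s27',(150,100,320,220),4)
E
```

```text
pos [ 0.5579 -0.1908  0.2088] jaw 80.02 tilt 1.90 F [-0.3  0.3 -0.1] op 0.0917 t 63.6 q6 -1.85
 shift mm [126.6 298.6  10. ] turn 0.22
```

View pics/t27.png

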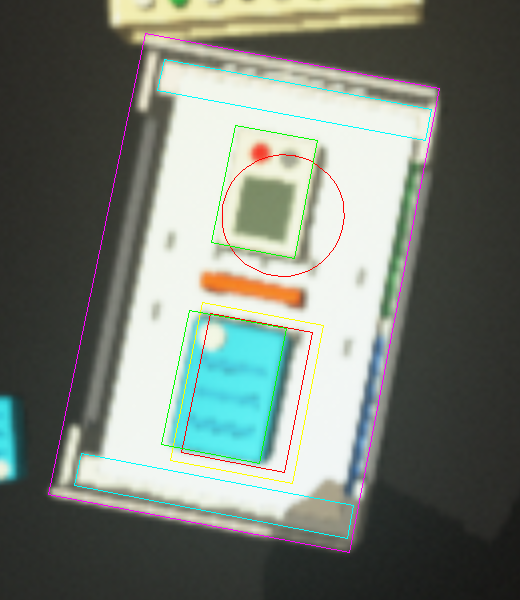

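View pics/t27p.png

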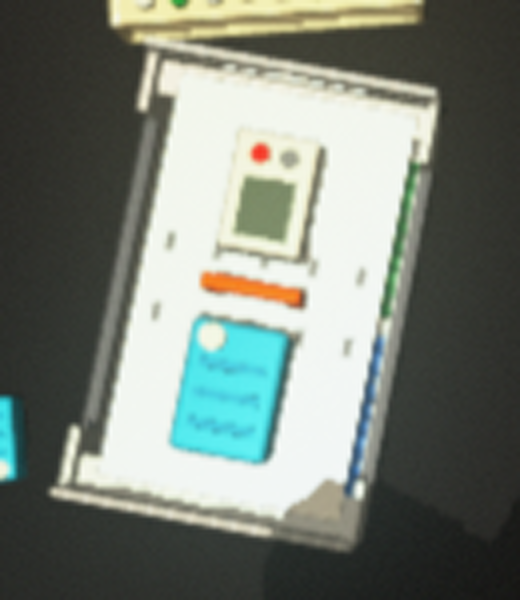

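View pics/s27.png

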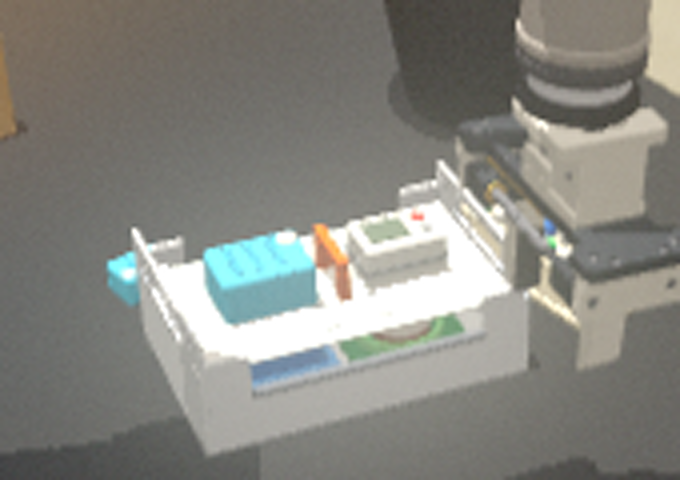

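```bash
python3 -c "
from cell import robot
print(robot.hand_in())"
```

```text
the job is handed in; nothing more can be done
None
```

The carrier is packed in the order asked, and I handed the job in at about 64 s, well inside the 141 s limit. It reported no verdict.

1. The tube box went into the blue nest.
2. The amber bottle went into the green nest.
3. The divider was laid on the two ledges, handle up.
4. The largest of the three cold bricks went on the tube-box side. In the top view it measured about 79 x 55 mm; the other two were about 53 x 40 mm.
5. The logger went on the bottle side.

**Last checks:**
- In the final top and side pictures the divider is seated flat between the end walls, with the brick and logger flat on either side of the handle. The gripper is open and clear of everything.
- The logger is within about 2–3 mm of its target.
- The two cameras disagreed on the brick. The top view puts it about 4 mm off centre to one side; the wrist view puts it about 5 mm off along the carrier and about 1 mm to the other side. I judged that acceptable and left it.
- Once the divider was on, I could not see the tube box and bottle fully. They stood upright in their nests in the last clear view before that.
- I did not move or touch the tube rack or the pipette.

**Tilt:** the tool drifted up to about 4° from vertical during the moves. While it carried the bottle it reached about 3.6°, and I reduced that to about 2° before setting the bottle down.

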